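Pack a wax-carving kit in layers

ROBOT

A 7-joint arm with a two-finger parallel gripper is mounted at the origin on a cart in front of the work surface, level with it; the furniture and walls round the work are solid. World frame = base frame: x ahead of the robot, y to its left, z up, the work surface at z = 0. Lengths are in m, angles in rad, forces in N, time in s.
With the tool pointing down it reaches from about 0.4 to 0.9 m from the base axis. Payload 5.5 kg.
Tool frame: the origin (TCP) lies on the centre line of the jaws, within the pads' length; the fingertips stand tcp_to_tips ahead of it and the grasp point (between the pads) lies 11 mm behind it (tcp_to_tips is the distance from the TCP to the fingertips, in m); z points along the fingers, x is the direction in which the jaws open and shut, and the axes are right-handed (so a half turn about z gives the same grasp; the last joint's range is limited). The gripper opens to 92 mm and grips with 3 to 60 N. Pads are 19 mm wide; open, the fingers measure 130 mm over their backs; the gripper's body (75 mm by 190 mm) begins 47 mm behind the grasp point.
Start: joints at [1.52, 0.501, -0.427, 1.55, 0.221, 1.138, -0.21], TCP at [0.201, -0.618, 0.235] pointing down, gripper open.
Joint ranges: [-2.88, 2.88], [-0.31, 2.03], [-1.54, 1.56], [0.2, 2.42], [-1.41, 4.55], [0.19, 2.02], [-2.57, 2.57]. Speed limits (rad/s): [2.57, 2.57, 3.14, 3.14, 3.14, 3.14, 3.14].

INTERFACE

Orientations are given as a unit quaternion [w, x, y, z].
In Python, from cell import get_obs, snapshot, hand_in, tcp_to_tips gives the robot as it stands.
- The arm moves only by the shell command python3 -m crank 'ROWS' [OPENING] [FORCE]. ROWS is JSON, a list of rows, each a list of 2 entries, a list of its own where there are three numbers: the shift along the world's x, y, z as a fraction of full scale, then the turn, a rotation vector about the world's x, y, z as a fraction of full scale. In form: [[[tx, ty, tz], [ax, ay, az]], ...]. A call has exactly 5 rows; each row is the pose to reach, as a shift and turn from the pose commanded when the call began, turning the shorter way round; what a row does not reach only later rows make up. Full scale, the value 1, is 0.2 m for a shift and 180 degrees for a turn. A row lasts 1/12 s, in which the tool goes at most 41.7 mm and 7.16 degrees, less where a joint would pass 70% of its speed; a pose out of reach is approached as far as the arm can. A call with a number of a shift or a turn outside -1 to 1 is refused whole. A call with a gripper value outside its range is refused whole. OPENING is the closure, from -1 (fully open) to 1 (shut), set as the call begins (- or left out, the last holds). The fingers move at their own pace and stop on an object; FORCE is the grip in N (left out, the last holds). Time passes only in rows, so rows that repeat a pose let the fingers close, or fill a call up. It gives the time, the measured TCP pose, the force and the opening at its end, in the units of the state.
- get_obs(): the state, without advancing time (a new reading comes with each control period).
- snapshot(name): name is "scene" or "side" or "wrist"; returns a dict with "image" (384x512x3 uint8, red, green, blue), "depth" (384x512 float32, m along the optical axis (not along the pixel's ray), 0 where there is no reading), "K" (3x3 intrinsics, pixels), "cam_to_world" (4x4, takes a point from camera to world coordinates). Camera axes: x right, y up, looking along -z (the intrinsics and any distortion apply to the point x, -y, -z); pixel columns grow to the right and rows downward; lengths in m; the calibration is good to about 2 mm. The wrist camera is an equidistant fisheye: a pixel r from the principal point sees the ray r / f radians off the axis. A picture is of the moment at which its call begins.
- hand_in(): hands the job in, once; it reports no verdict.
The state is a dict: "time_s": time; "joint_pos": joint angles; "dq": joint speeds; "tau": joint torques, N m; "eef_pos": TCP position; "orientation": TCP orientation; "wrist_force": force on the tool from outside, world axes, zero at the start; "ft_torque": the same for the moment, N m; "width": opening from 0.0 (shut) to 1.0 (fully open).
Only numpy, scipy, OpenCV 4.12 (cv2) and the standard library are available. Lean on these libraries where they do the work, as an engineer would, in place of code of your own. Each camera call takes 0.05 s, during which the arm holds its last target.

TASK

Pack the wax-carving kit into the wooden kit tray, bottom layer first: lay the near wax block and the wax ring flat in their recesses, then lay the sanding stick lengthwise over them in the two end saddles, centred along its length, and last lay the wooden ring clamp right side up across the stick in the two taller side cradles, also centred. Everything must sit fully down on its seat and be let go. Leave the small jar, the tape roll and the pen pot standing where they are.

Things in the scene. Friction and masses are not known exactly. Their poses are not given: they have to be found in the camera images.
- kit_tray: Fixed wooden kit tray with dark insert and light rim, 268 (x) x 132 (y) mm; origin under its centre on the bench, x along its length, z up. Insert surface 20 mm above the bench, rim 24 mm. Along its length: a saddle, the block recess, a pair of side cradles, the ring recess, a saddle (see the points).
- tray_block (a point): Centre of the floor of the rectangular block recess, 99 (tray x) x 56 (y) mm, 8 deep, bevelled mouth; at tray x=-31, y=0, z=12 mm; axes as the tray. The block's origin belongs here, its long side along the tray's x (either way round). Seated, it stands 16 mm above the insert.
- tray_ring (a point): Centre of the floor of the round ring recess, diameter 38 mm, 4 deep, bevelled mouth; at tray x=60, y=0, z=16 mm; axes as the tray. The ring's origin belongs here. Seated, it stands 6 mm above the insert.
- tray_stick (a point): Midpoint between the two end saddles at seat height, tray x=0, y=0, z=38 mm; axes as the tray. The saddles, 12 thick, stand at tray x=-90 and +90; channel 31 wide (y) between cheeks 6 thick that rise to z=48. The stick's origin belongs here, its length along the tray's x (either way round).
- tray_clamp (a point): Midpoint between the two side cradles at seat height, tray x=14, y=0, z=52 mm; axes as the tray. The cradles, 12 thick, stand at tray y=-47 and +47; channel 36 wide (x) between cheeks 5 thick that rise to z=62. The clamp's origin belongs here, its length along the tray's y (either way round).
- block: Loose green carving-wax block with one carved corner, 50 (x) x 90 (y) x 24 (z) mm, 0.11 kg; origin at the centre of its underside, z up. Lies flat near the robot, left or right of the tray (a similar block far off at the right back of the bench is not part of the job).
- ring: Loose green turned wax ring, outside diameter 30, height 10 mm, 12 g; origin at the centre of its underside, z up. Lies flat; the small jar always stands close beside it on the ring's own +x side.
- stick: Loose flat wooden sanding stick, 26 (x, over the abrasive paper; its firm core is 24) x 190 (y) x 10 (z) mm, 28 g; origin at the centre of its underside, z up. Lies flat on the bench.
- clamp: Loose wooden ring clamp (two long wooden jaws with a metal band and a wedge), 31 (x) x 145 (y) x 24 (z) mm; the jaws, 28 mm across and 22 high, run from y=-66 to y=+54 mm; 60 g; origin at the middle of its length on the underside, z up. Lies flat on the bench.
- jar: Bystander: small upright jar, diameter 40, height 54 mm, origin at the centre of its underside, 45 to 52 mm from the ring's centre. Leave it alone.
- tape_roll: Bystander: roll of tape lying flat, diameter 100, height 25 mm, origin at the centre of its underside, at the near left or near right edge of the work (not the similar roll far off at the right). Leave it alone.
- pen_pot: Bystander: open pot with pens, diameter 83, height 152 mm to the pen tips, origin at the centre of its underside, at the other edge of the work. Leave it alone.
Not all that is in view belongs to the job. Leave any yellow look-alike of the block alone.

How it is judged:
By the outcome, as a careful person would: the job done as asked, in the order asked, and still so for the second after the job is handed in, with the robot touching nothing.
It also fails if it takes over 72 s, if anything falls off the work surface, if the arm or the gripper's body presses on something with over 40 N, if the wrist force passes 120 N, or if a joint passes its speed limit or range.

## Working session

There is one attempt and no reset: what is moved stays moved. The work goes in short steps, Python scripts to look and compute and a shell command to move; the robot and the scene stay as the last step left them, time stands still between calls to the robot, and variables do not carry over. Pictures are saved under pics/ and viewed, and the job is handed in when it is done.

```bash
ls -la; mkdir -p pics; python3 - <<'E'
from cell import get_obs,snapshot,tcp_to_tips
import cv2,numpy as np
print(tcp_to_tips); o=get_obs(); print(o)
for n in ["scene","side","wrist"]:
    s=snapshot(n); cv2.imwrite(f"pics/{n}0.png",s["image"][:,:,::-1]); np.savez(f"{n}0.npz",**s)
    print(n,s["K"],s["cam_to_world"])
E
```

```text
total 12
drwxr-xr-x  3 agent agent 4096 Dec  7 01:04 .
drwxr-xr-x 23 root  root  4096 Dec  7 01:04 ..
drwxr-xr-x  2 agent agent 4096 Dec  7 01:04 pics
0.008
{'time_s': 0.0, 'joint_pos': array([ 1.52017343,  0.50181964, -0.42678541,  1.55145632,  0.22082458,
        1.13832748, -0.21029286]), 'dq': array([-0.00226103, -0.00132728, -0.00033172, -0.00096755,  0.00121129,
       -0.00137348,  0.00013196]), 'tau': array([-2.72084108e-04, -5.66582537e+01, -5.81638947e+00, -2.79109097e+01,
       -6.86732330e-02,  3.08561185e-02,  2.09184514e-04]), 'eef_pos': array([ 0.20038252, -0.6176106 ,  0.23369291]), 'orientation': array([-5.84165524e-04,  8.08937878e-01, -5.87893323e-01, -7.80132400e-04]), 'wrist_force': array([-0.46466078, -0.74139318,  0.57877331]), 'ft_torque': array([-0.01047853, -0.01019568,  0.01421398]), 'width': 0.9978946499334251}
scene [[443.80304097   0.         259.3109487 ]
 [  0.         443.80304097 183.44500543]
 [  0.           0.           1.        ]] [[-0.52570921  0.60754043 -0.59541956 -0.36878518]
 [-0.85064799 -0.3797915   0.36353323  0.51183388]
 [-0.00527415  0.69760522  0.71646294  1.11164348]
 [ 0.          0.          0.          1.        ]]
side [[363.26660659   0.         257.34592049]
 [  0.         363.26660659 193.5923776 ]
 [  0.           0.           1.        ]] [[-0.97861792  0.12167378 -0.16583864  0.331469  ]
 [-0.20546552 -0.54090917  0.81559867  0.90004716]
 [ 0.00953333  0.8322336   0.55434318  0.67129983]
 [ 0.          0.          0.          1.        ]]
wrist [[297.31863964   0.         258.69231625]
 [  0.         297.31863964 193.88558397]
 [  0.           0.           1.        ]] [[ 0.30855859  0.91886214  0.24593487  0.26757888]
 [-0.95120398  0.29850345  0.07814525 -0.59473602]
 [-0.0016077  -0.25804662  0.96613113  0.38240521]
 [ 0.          0.          0.          1.        ]]
```

View pics/scene0.png

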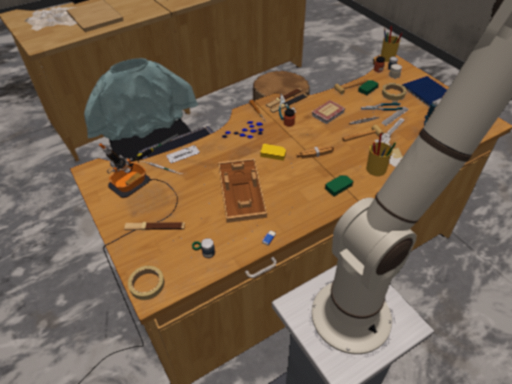

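View pics/side0.png

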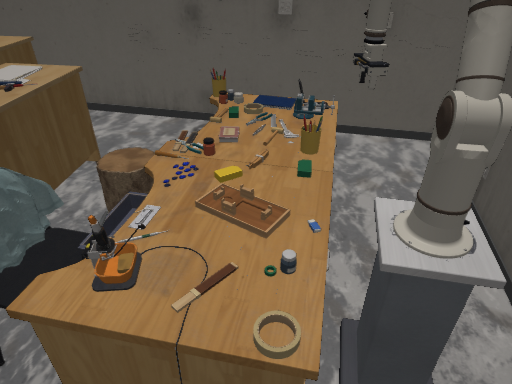

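View pics/wrist0.png

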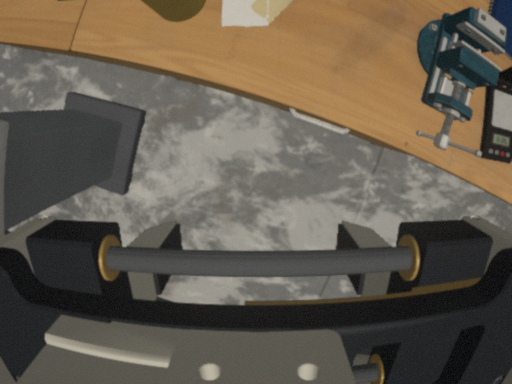

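```bash
cat > h.py <<'E'
import numpy as np,cv2
def load(n): return dict(np.load(f"{n}.npz"))
def cloud(s,fish=False):
    K=s["K"];d=s["depth"];h,w=d.shape
    u,v=np.meshgrid(np.arange(w),np.arange(h))
    x=(u-K[0,2])/K[0,0];y=(v-K[1,2])/K[1,1]
    if fish:
        r=np.hypot(x,y); k=np.where(r>1e-9,np.tan(np.minimum(r,1.5))/np.maximum(r,1e-9),1); x=x*k;y=y*k
    P=np.stack([x*d,-y*d,-d],-1); T=s["cam_to_world"]
    W=P@T[:3,:3].T+T[:3,3]; W[d<=0]=np.nan
    return W
def ray(s,u,v,z,fish=False):
    "pixel -> world at height z"
    K=s["K"];x=(u-K[0,2])/K[0,0];y=(v-K[1,2])/K[1,1]
    if fish:
        r=np.hypot(x,y);c=np.array([np.sin(r)*x/r,-np.sin(r)*y/r,-np.cos(r)])
    else: c=np.array([x,-y,-1])
    T=s["cam_to_world"];d=T[:3,:3]@c;o=T[:3,3]
    return o+d*(z-o[2])/d[2]
def crop(s,u0,v0,u1,v1,k,name):
    cv2.imwrite(name,cv2.resize(s["image"][v0:v1,u0:u1,::-1],None,fx=k,fy=k,interpolation=cv2.INTER_CUBIC))
E
python3 - <<'E'
from h import *
for n in ["scene0","side0"]:
    s=load(n);W=cloud(s)
    pts={"scene0":dict(tray=(242,190),block=(339,183),ring=(196,246),jar=(208,242),stick=(155,226),clamp=(316,152),tape=(147,270),pot=(378,158)),
     "side0":dict(tray=(225,208),block=(304,166),ring=(270,270),jar=(289,255),stick=(205,287),clamp=(258,159),tape=(277,316),pot=(310,128))}[n]
    for k,(u,v) in pts.items(): print(n,k,W[v,u].round(3))
crop(load("side0"),160,220,310,370,4,"pics/c1.png")
crop(load("scene0"),180,120,330,230,5,"pics/c2.png")
crop(load("side0"),180,130,330,240,5,"pics/c3.png")
E
```

```text
scene0 tray [0.55  0.02  0.012]
scene0 block [ 0.391 -0.271  0.026]
scene0 ring [0.43  0.254 0.   ]
scene0 jar [0.385 0.23  0.054]
scene0 stick [0.566 0.332 0.005]
scene0 clamp [ 0.562 -0.301  0.024]
scene0 tape [0.416 0.416 0.016]
scene0 pot [ 0.373 -0.416  0.085]
side0 tray [0.601 0.057 0.032]
side0 block [ 0.397 -0.264  0.026]
side0 ring [ 0.429  0.247 -0.001]
side0 jar [0.385 0.24  0.054]
side0 stick [0.569 0.344 0.009]
side0 clamp [ 0.571 -0.283  0.023]
side0 tape [0.388 0.398 0.021]
side0 pot [ 0.395 -0.405  0.114]
```

View pics/c1.png

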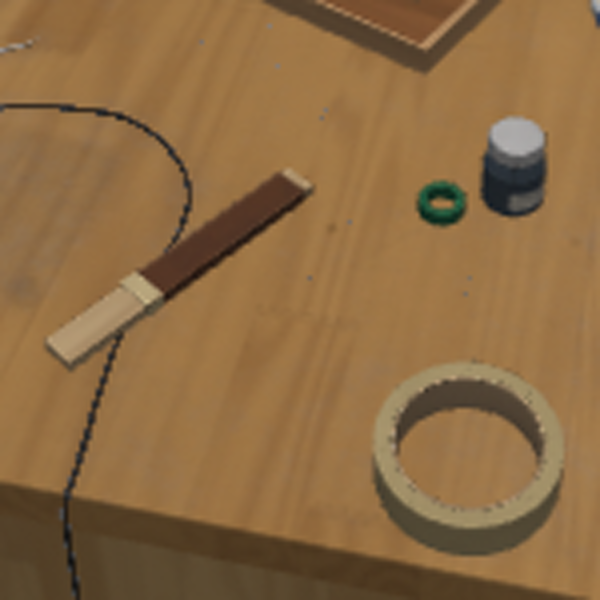

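View pics/c3.png

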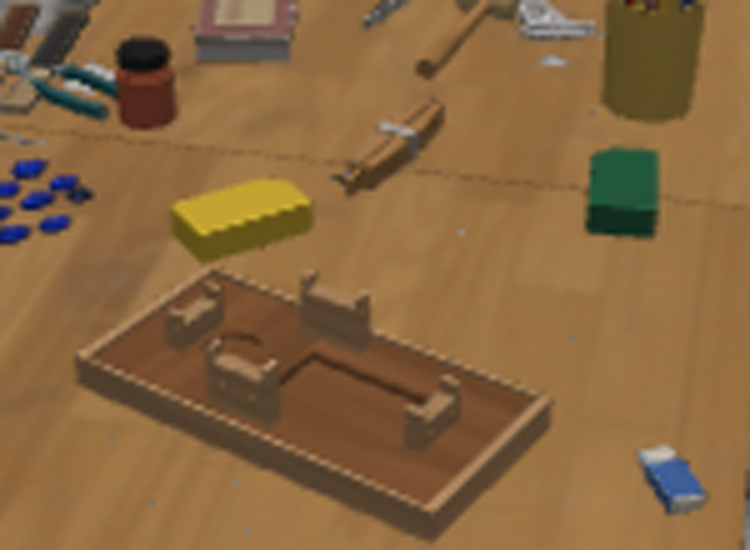

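View pics/c2.png

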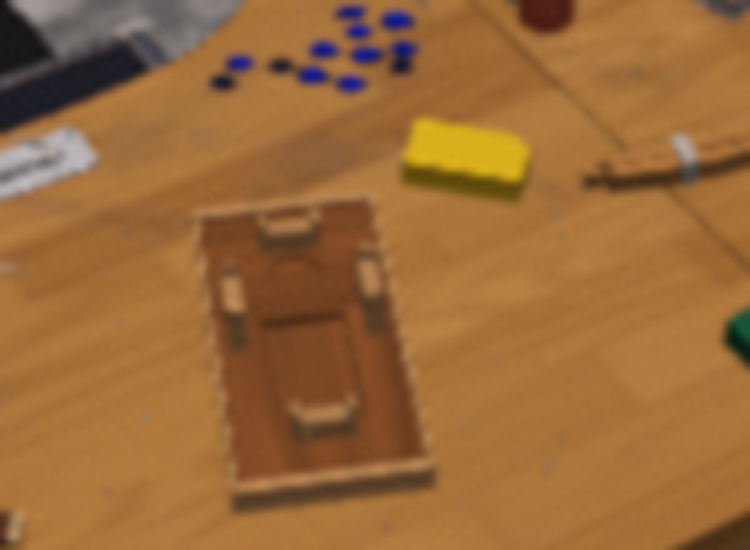

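```bash
python3 - <<'E'
from h import *
sc,sd=load("scene0"),load("side0")
A=np.array([ray(sc,180+u/5,120+v/5,.024) for u,v in [(195,215),(372,200),(434,465),(234,490)]])
B=np.array([ray(sd,180+u/5,130+v/5,.024) for u,v in [(78,358),(213,268),(550,400),(432,512)]])
for X in (A,B): print(X.round(4)[:,:2],"c",X.mean(0).round(4))
print("A sides",[np.linalg.norm(A[i]-A[(i+1)%4]).round(4) for i in range(4)],"B",[np.linalg.norm(B[i]-B[(i+1)%4]).round(4) for i in range(4)])
def rect(name,W,m):
    P=W[m]; r=cv2.minAreaRect(P[:,:2].astype(np.float32)*1000); print(name,m.sum(),"c",np.round(r[0],1),"size",np.round(r[1],1),"ang",round(r[2],2),"zmed",np.nanmedian(P[:,2]).round(4), "pca",)
    q=P[:,:2]-P[:,:2].mean(0); w,V=np.linalg.eigh(q.T@q); print("   pca ang",np.degrees(np.arctan2(V[1,1],V[0,1])).round(2),"mean",(P.mean(0)*1000).round(1))
for n,s in (("scene",sc),("side",sd)):
    W=cloud(s);hsv=cv2.cvtColor(s["image"],cv2.COLOR_RGB2HSV)
    def box(x0,x1,y0,y1,z0,z1): 
        return (W[...,0]>x0)&(W[...,0]<x1)&(W[...,1]>y0)&(W[...,1]<y1)&(W[...,2]>z0)&(W[...,2]<z1)
    rect(n+" block top",W,box(.3,.5,-.36,-.18,.019,.03)&(hsv[...,1]>120))
    rect(n+" block all",W,box(.3,.5,-.36,-.18,.006,.03))
    rect(n+" stick",W,box(.46,.68,.26,.46,.0055,.014))
    rect(n+" clamp",W,box(.45,.7,-.42,-.18,.008,.03))
    rect(n+" ring",W,box(.395,.48,.2,.3,.005,.02)&(hsv[...,1]>120))
    rect(n+" jar",W,box(.34,.44,.18,.3,.045,.065))
    b=W[box(.3,.5,.0,.25,-.01,.006)]; print("table z",np.median(b[:,2]).round(4),b[:,2].std().round(4))
E
```

```text
[[ 0.6987  0.0287]
 [ 0.6449 -0.0871]
 [ 0.4096  0.0092]
 [ 0.4594  0.1283]] c [0.5532 0.0198 0.024 ]
[[ 0.7028  0.0336]
 [ 0.651  -0.0858]
 [ 0.4107  0.0134]
 [ 0.4608  0.132 ]] c [0.5563 0.0233 0.024 ]
A sides [np.float64(0.1277), np.float64(0.2542), np.float64(0.1291), np.float64(0.2592)] B [np.float64(0.1302), np.float64(0.26), np.float64(0.1288), np.float64(0.2613)]
scene block top 253 c [ 393.7 -274.4] size [52.6 96.2] ang 6.64 zmed 0.0242 pca
   pca ang 95.27 mean [ 391.4 -270.    24.1]
scene block all 362 c [ 391.2 -264.2] size [ 68.2 171.7] ang 18.05 zmed 0.0234 pca
   pca ang 93.38 mean [ 390.5 -269.9   21.6]
scene stick 348 c [582.7 355.8] size [156.7 188.7] ang 2.84 zmed 0.0087 pca
   pca ang 59.81 mean [567.8 334.3   8.8]
scene clamp 357 c [ 596.9 -265.1] size [230.8  63.2] ang 58.22 zmed 0.0212 pca
   pca ang 60.14 mean [ 589.8 -273.7   20.1]
scene ring 18 c [422.  255.8] size [21.8 40.3] ang 73.3 zmed 0.0087 pca
   pca ang 165.18 mean [425.  256.3   8.6]
scene jar 101 c [384.4 233.9] size [34.4 33.6] ang 21.38 zmed 0.0522 pca
   pca ang 177.86 mean [383.3 235.1  52.1]
table z -0.0009 0.0024
side block top 150 c [ 397.1 -269.2] size [43.9 87.3] ang 4.88 zmed 0.0244 pca
   pca ang 92.07 mean [ 396.1 -264.9   24.3]
side block all 224 c [ 395.8 -274.3] size [49.3 97.3] ang 4.26 zmed 0.0239 pca
   pca ang 92.78 mean [ 394.2 -260.1   21.8]
side stick 674 c [579.7 342.8] size [203.   67.8] ang 69.01 zmed 0.0091 pca
   pca ang 58.72 mean [572.5 342.3   9. ]
side clamp 250 c [ 596.9 -263. ] size [225.2  61.1] ang 57.08 zmed 0.0222 pca
   pca ang 60.09 mean [ 595.7 -262.1   20.7]
side ring 49 c [428.3 256.1] size [23.8 26.1] ang 89.88 zmed 0.0089 pca
   pca ang 98.91 mean [428.7 257.    8.9]
side jar 140 c [386.3 235.6] size [33.3 34.3] ang 67.11 zmed 0.0531 pca
   pca ang 78.45 mean [385.9 237.6  52.5]
table z -0.0002 0.0014
```

```bash
python3 -m crank '[[[0.1,0.14,0.01],[0,0,0.035]],[[0.2,0.28,0.02],[0,0,0.07]],[[0.3,0.42,0.03],[0,0,0.105]],[[0.4,0.56,0.04],[0,0,0.14]],[[0.5,0.7,0.05],[0,0,0.175]]]' -1 30; python3 -m crank '[[[0.1,0.14,0],[0,0,0.035]],[[0.2,0.28,0],[0,0,0.07]],[[0.3,0.42,0],[0,0,0.105]],[[0.4,0.56,0],[0,0,0.14]],[[0.49,0.7,0],[0,0,0.175]]]'; python3 -m crank '[[[0,0,0],[0,0,0.033]],[[0,0,0],[0,0,0.067]],[[0,0,0],[0,0,0.067]],[[0,0,0],[0,0,0.067]],[[0,0,0],[0,0,0.067]]]'
```

```text
time_s: 0.57
eef_pos: [0.3012, -0.4766, 0.2445]
orientation: [-0.0, 0.939, -0.344, -0.0]
wrist_force: [-0.3, -0.2, 0.4]
width: 1.002
time_s: 0.98
eef_pos: [0.3995, -0.3366, 0.2447]
orientation: [0.0, 0.997, -0.076, 0.0]
wrist_force: [0.3, -0.5, 0.5]
width: 1.001
time_s: 1.4
eef_pos: [0.3982, -0.3387, 0.2445]
orientation: [-0.0, 1.0, 0.024, -0.0]
wrist_force: [-0.3, -0.4, 0.4]
width: 1.0
```

```bash
cat > snap.py <<'E'
import sys,numpy as np,cv2
from cell import snapshot,get_obs
n,o=sys.argv[1],sys.argv[2]
s=snapshot(n);np.savez(f"{o}.npz",**s);cv2.imwrite(f"pics/{o}.png",s["image"][:,:,::-1])
b=get_obs();print(b["time_s"],b["eef_pos"].round(4),b["orientation"].round(4),"q",b["joint_pos"].round(2),"w",b["width"].round(3))
E
python3 snap.py wrist w1
```

```text
Traceback (most recent call last):
  File "snap.py", line 5, in <module>
    b=get_obs();print(b["time_s"],b["eef_pos"].round(4),b["orientation"].round(4),"q",b["joint_pos"].round(2),"w",b["width"].round(3))
                                                                                                                  ^^^^^^^^^^^^^^^^
AttributeError: 'float' object has no attribute 'round'
```

View pics/w1.png

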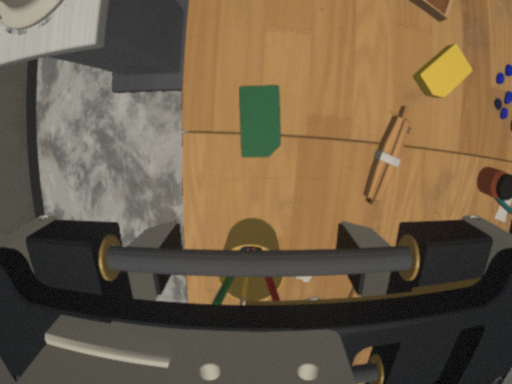

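```bash
sed -i 's/b\["width"\].round(3)/round(float(b["width"]),3)/' snap.py; python3 - <<'E'
from h import *
s=load("w1"); crop(s,225,70,295,170,6,"pics/c4.png"); crop(s,350,95,430,215,5,"pics/c5.png")
W=cloud(s,True); print(W[121,260].round(4),W[100,300].round(4))
E
```

```text
[ 0.3979 -0.2734  0.0257] [ 0.4495 -0.2425 -0.0034]
```

View pics/c4.png

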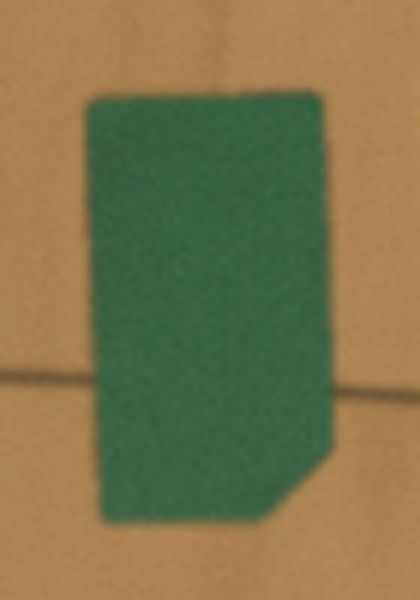

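View pics/c5.png

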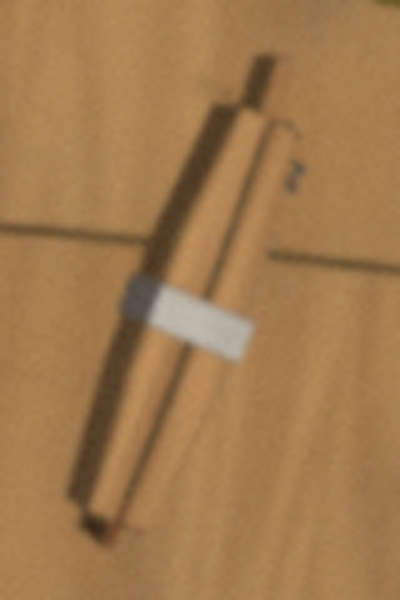

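```bash
python3 - <<'E'
from h import *
s=load("w1")
p=[ray(s,225+u/6,70+v/6,.024,True) for u,v in [(88,98),(322,94),(336,521),(103,522)]]
p=np.array(p)[:,:2];print(p.round(4)*1000,"c",(p.mean(0)*1000).round(1))
for i in range(4): d=p[(i+1)%4]-p[i];print(np.linalg.norm(d).round(4),np.degrees(np.arctan2(d[1],d[0])).round(1))
# clamp
for z in (.022,0):
  a=[ray(s,350+u/5,95+v/5,z,True)*1000 for u,v in [(240,105),(285,125),(90,515),(138,528),(262,58),(125,300),(153,285),(252,325),(240,360)]]
  print(np.round(a,1)[:,:2].tolist())
E
```

```text
[[ 371.  -231.4]
 [ 418.6 -228.2]
 [ 426.4 -316.8]
 [ 377.9 -319.5]] c [ 398.5 -274. ]
0.0477 3.8
0.089 -84.9
0.0486 -176.9
0.0884 94.5
[[580.6, -250.6], [595.1, -254.2], [549.5, -365.2], [564.6, -368.3], [586.3, -237.1], [551.8, -306.1], [559.6, -301.4], [591.3, -309.6], [588.9, -319.5]]
[[591.6, -249.6], [606.9, -253.4], [558.6, -371.0], [574.6, -374.2], [597.6, -235.3], [561.1, -308.3], [569.3, -303.4], [602.8, -312.1], [600.3, -322.6]]
```

```bash
python3 -m crank '[[[0,0.1,-0.1],[0,0,0.004]],[[0,0.2,-0.25],[0,0,0.008]],[[0,0.3,-0.4],[0,0,0.008]],[[0,0.325,-0.55],[0,0,0.008]],[[0,0.325,-0.65],[0,0,0.008]]]'; python3 -m crank '[[[0,0,-0.12],[0,0,0]],[[0,0,-0.24],[0,0,0]],[[0,0,-0.36],[0,0,0]],[[0,0,-0.475],[0,0,0]],[[0,0,-0.475],[0,0,0]]]'; python3 snap.py wrist w2;python3 snap.py side s2
```

```text
time_s: 1.87
eef_pos: [0.3973, -0.271, 0.1125]
orientation: [-0.001, 0.999, 0.039, -0.001]
wrist_force: [0.1, -0.2, 0.3]
width: 0.999
time_s: 2.28
eef_pos: [0.3958, -0.2721, 0.0162]
orientation: [-0.002, 0.999, 0.038, -0.003]
wrist_force: [-0.8, 1.0, -0.3]
width: 0.998
2.3333 [ 0.397  -0.2724  0.018 ] [-0.0015  0.9993  0.0383 -0.0018] q [ 1.06  0.61 -0.63  2.09  0.61  0.63  0.09] w 0.997
2.3833 [ 0.3982 -0.2729  0.0194] [-7.000e-04  9.993e-01  3.850e-02 -7.000e-04] q [ 1.06  0.61 -0.63  2.09  0.61  0.63  0.09] w 1.0
```

View pics/w2.png

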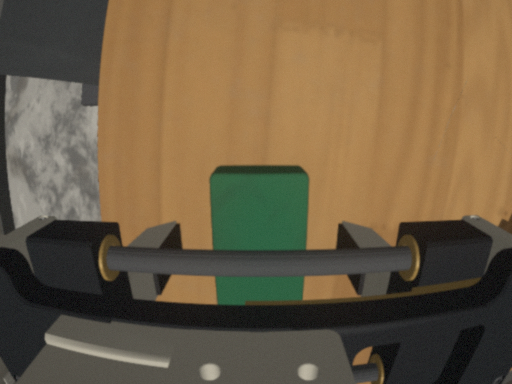

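View pics/s2.png

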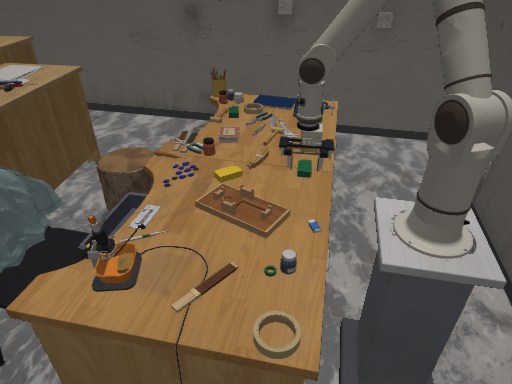

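```bash
Z='[[[0,0,0],[0,0,0]],[[0,0,0],[0,0,0]],[[0,0,0],[0,0,0]],[[0,0,0],[0,0,0]],[[0,0,0],[0,0,0]]]'; python3 -m crank '[[[0,0,0],[0,0,0]],[[0,0,0],[0,0,0]],[[0,0,0],[0,0,0]],[[0,0,0],[0,0,0]],[[0,0,0],[0,0,0]]]' 1 30; python3 -m crank '[[[0,0,0],[0,0,0]],[[0,0,0],[0,0,0]],[[0,0,0],[0,0,0]],[[0,0,0.03],[0,0,0]],[[0,0,0.08],[0,0,0]]]'
```

```text
time_s: 2.8
eef_pos: [0.399, -0.2738, 0.0205]
orientation: [0.001, 0.999, 0.039, 0.0]
wrist_force: [0.4, 0.1, -0.4]
width: 0.688
time_s: 3.22
eef_pos: [0.398, -0.2725, 0.0354]
orientation: [-0.001, 0.999, 0.039, -0.001]
wrist_force: [0.2, 0.2, -0.5]
width: 0.542
```

```bash
python3 -m crank '[[[0,0,0.15],[0,0,0.02]],[[0.05,0.08,0.35],[0,0,0.055]],[[0.15,0.2,0.52],[0,0,0.09]],[[0.28,0.34,0.68],[0,0,0.125]],[[0.4,0.5,0.8],[0,0,0.16]]]'; python3 -m crank '[[[0.14,0.16,0.08],[0,0,0.038]],[[0.28,0.32,0.14],[0,0,0.076]],[[0.42,0.5,0.18],[0,0,0.114]],[[0.56,0.66,0.2],[0,0,0.152]],[[0.71,0.83,0.2],[0,0,0.19]]]'; python3 -m crank '[[[0,0,0],[0,0,0.002]],[[0,0,0],[0,0,0.002]],[[0,0,0],[0,0,0.002]],[[0,0,0],[0,0,0.002]],[[0,0,0],[0,0,0.002]]]';python3 snap.py wrist w3
```

```text
time_s: 3.63
eef_pos: [0.4693, -0.1865, 0.1879]
orientation: [0.001, 0.958, 0.288, 0.001]
wrist_force: [2.3, -0.6, -1.8]
width: 0.543
time_s: 4.05
eef_pos: [0.6016, -0.0305, 0.2265]
orientation: [0.001, 0.83, 0.558, 0.001]
wrist_force: [0.2, -0.5, -0.6]
width: 0.544
time_s: 4.47
eef_pos: [0.5995, -0.0341, 0.2244]
orientation: [0.0, 0.831, 0.557, -0.001]
wrist_force: [-0.1, -0.1, -1.5]
width: 0.544
4.5167 [ 0.5996 -0.034   0.2245] [ 4.000e-04  8.307e-01  5.567e-01 -6.000e-04] q [ 0.76  0.62 -1.07  1.68  0.58  1.2   0.73] w 0.541
```

View pics/w3.png

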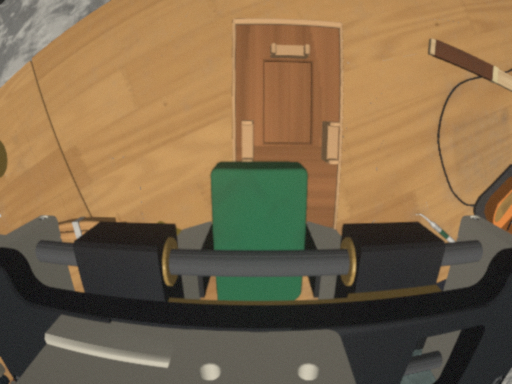

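```bash
python3 - <<'E'
from h import *
s=load("w3"); crop(s,225,10,350,175,4,"pics/c6.png")
E
```

```text
(no output)
```

View pics/c6.png

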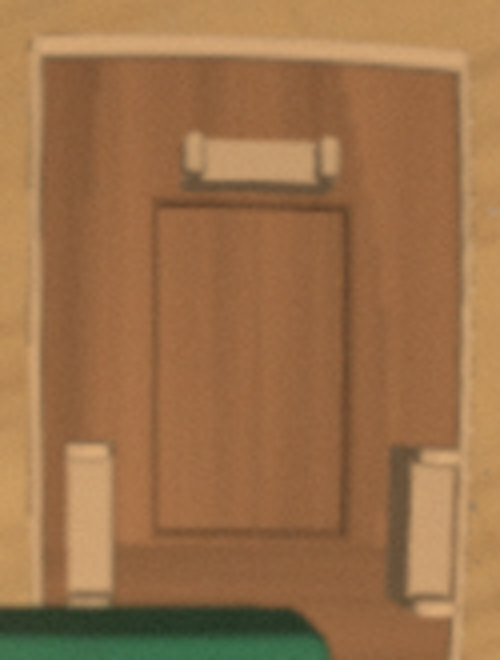

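```bash
python3 - <<'E'
from h import *
s=load("w3"); R=lambda u,v,z:ray(s,225+u/4,10+v/4,z,True)[:2]*1000
p=np.array([R(*q,20) if 0 else R(*q,.02) for q in [(155,202),(350,206),(347,536),(155,532)]])
c=p.mean(0);print("recess c",c.round(1))
for i in range(4): d=p[(i+1)%4]-p[i];print(np.linalg.norm(d).round(1),np.degrees(np.arctan2(d[1],d[0])).round(1))
e=np.array([R(35,38,.024),R(467,52,.024)]);d=e[1]-e[0];print("rim near",e.round(1),np.linalg.norm(d).round(1),np.degrees(np.arctan2(d[1],d[0])).round(2),"mid",e.mean(0).round(1))
m=e.mean(0)
f=np.array([R(30,400,.024),R(36,60,.024)]);d=f[1]-f[0];print(np.degrees(np.arctan2(d[1],d[0])).round(2))
f=np.array([R(467,400,.024),R(467,60,.024)]);d=f[1]-f[0];print(np.degrees(np.arctan2(d[1],d[0])).round(2))
t=np.radians(-22.5);x=np.array([np.cos(t),np.sin(t)])
print("tray from rim",(m+134*x).round(1),"from recess",(c+31*x).round(1))
# cradles tops z .062 cheeks outer corners
L=np.array([R(67,443,.062),R(113,443,.062),R(67,606,.062),R(113,606,.062)]);Q=np.array([R(412,450,.062),R(460,450,.062),R(412,614,.062),R(460,614,.062)])
print("cradles",L.mean(0).round(1),Q.mean(0).round(1),((L.mean(0)+Q.mean(0))/2).round(1)," tray from cradles",((L.mean(0)+Q.mean(0))/2-14*x).round(1))
d=L.mean(0)-Q.mean(0);print(np.linalg.norm(d),np.degrees(np.arctan2(d[1],d[0])))
print(p.round(1).tolist())
E
```

```text
recess c [533.5  32.5]
57.6 68.1
99.9 -22.3
57.6 -112.9
98.8 157.7
rim near [[416.1  11.7]
 [464.6 130.9]] 128.8 67.84 mid [440.3  71.3]
156.78
157.23
tray from rim [564.1  20. ] from recess [562.2  20.7]
cradles [556.3 -27. ] [592.2  58. ] [574.3  15.5]  tray from cradles [561.3  20.8]
92.24165472570375 -112.87462595038204
[[476.8, 24.7], [498.3, 78.1], [590.7, 40.2], [568.3, -12.9]]
```

```bash
python3 - <<'E'
from h import *
for n,f in (("scene0",0),("side0",0),("s2",0),("w3",1)):
    s=load(n);W=cloud(s,f)
    m=(W[...,0]>.42)&(W[...,0]<.7)&(W[...,1]>-.1)&(W[...,1]<.14)
    P=W[m]
    z=P[:,2]; 
    for lo,hi in ((-.01,.006),(.016,.0225),(.03,.044),(.046,.07)):
        q=P[(z>lo)&(z<hi)]; print(n,lo,len(q),np.median(q,0).round(4) if len(q) else '')
    q=P[(z>.05)&(z<.07)]
    if len(q)>5 and not f:
        t=np.radians(-22.4);R=np.array([[np.cos(t),np.sin(t)],[-np.sin(t),np.cos(t)]])
        l=(q[:,:2]-[.562,.0205])@R.T*1000
        for sg in(-1,1):
            k=l[sg*l[:,1]>25]; print("  cradle",sg,len(k),"x",np.percentile(k[:,0],[2,50,98]).round(1),"y",np.percentile(k[:,1],[2,50,98]).round(1))
E
python3 - <<'E'
import sys;sys.path.insert(0,'.')
from h import *
crop(load("scene0"),210,150,280,225,8,"pics/c7.png")
E
```

```text
scene0 -0.01 1863 [ 0.5371  0.0731 -0.0009]
scene0 0.016 1208 [0.5475 0.0185 0.0195]
scene0 0.03 125 [0.5377 0.0374 0.0368]
scene0 0.046 103 [0.5699 0.0376 0.0518]
  cradle -1 33 x [-14.5  13.4  34.3] y [-54.6 -49.9 -43.3]
  cradle 1 31 x [-11.5  11.   34.4] y [39.2 44.2 50. ]
side0 -0.01 1682 [ 0.5643  0.0976 -0.    ]
side0 0.016 1344 [0.5477 0.0226 0.02  ]
side0 0.03 213 [0.5722 0.0369 0.0371]
side0 0.046 160 [0.573  0.046  0.0519]
  cradle -1 48 x [-12.   13.9  34.3] y [-55.6 -46.7 -41.6]
  cradle 1 58 x [-11.1  12.7  33.7] y [38.4 46.7 52.3]
s2 -0.01 1676 [ 5.655e-01  9.780e-02 -1.000e-04]
s2 0.016 1334 [0.5459 0.0241 0.0201]
s2 0.03 213 [0.5705 0.0371 0.0374]
s2 0.046 166 [0.5723 0.0446 0.0519]
  cradle -1 48 x [-10.4  13.4  35. ] y [-56.3 -46.9 -42.5]
  cradle 1 62 x [-11.3  12.9  34.1] y [39.3 47.4 52.5]
w3 -0.01 13670 [ 0.5313  0.051  -0.0017]
w3 0.016 11468 [0.5238 0.0336 0.0187]
w3 0.03 467 [0.4812 0.0544 0.0366]
w3 0.046 1032 [0.5724 0.0459 0.0508]
```

View pics/c7.png

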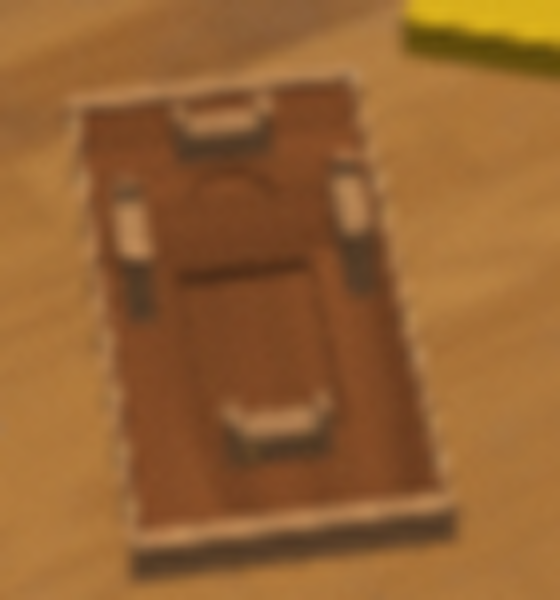

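```bash
python3 -m crank '[[[-0.1,0.1,0],[0,0,0]],[[-0.2,0.2,-0.05],[0,0,0]],[[-0.3,0.3,-0.2],[0,0,0]],[[-0.333,0.3325,-0.4],[0,0,0]],[[-0.333,0.3325,-0.58],[0,0,0]]]'; python3 -m crank '[[[0,0,-0.1],[0,0,0]],[[0,0,-0.18],[0,0,0]],[[0,0,-0.23],[0,0,0]],[[0,0,-0.25],[0,0,0]],[[0,0,-0.25],[0,0,0]]]'; python3 snap.py wrist w4
```

```text
time_s: 4.93
eef_pos: [0.5318, 0.0355, 0.1082]
orientation: [0.001, 0.829, 0.559, 0.0]
wrist_force: [1.1, -1.1, -0.0]
width: 0.542
time_s: 5.35
eef_pos: [0.5334, 0.0339, 0.0582]
orientation: [-0.0, 0.83, 0.558, -0.0]
wrist_force: [-0.9, -0.1, -0.3]
width: 0.545
5.4 [0.5341 0.0343 0.059 ] [1.000e-04 8.301e-01 5.576e-01 3.000e-04] q [ 0.59  0.72 -0.92  1.95  0.76  0.86  0.44] w 0.542
```

View pics/w4.png

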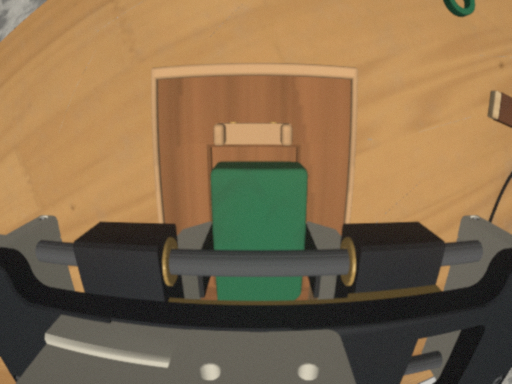

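```bash
python3 - <<'E'
from h import *
s=load("w4"); crop(s,190,100,320,180,6,"pics/c8.png")
W=cloud(s,1);print(W[90,255],W[50,100],W[175,260])
E
```

```text
[0.45426882 0.06608936 0.01884172] [ 0.37041325 -0.0287616  -0.00254465] [0.49785779 0.05147462 0.06092926]
```

View pics/c8.png

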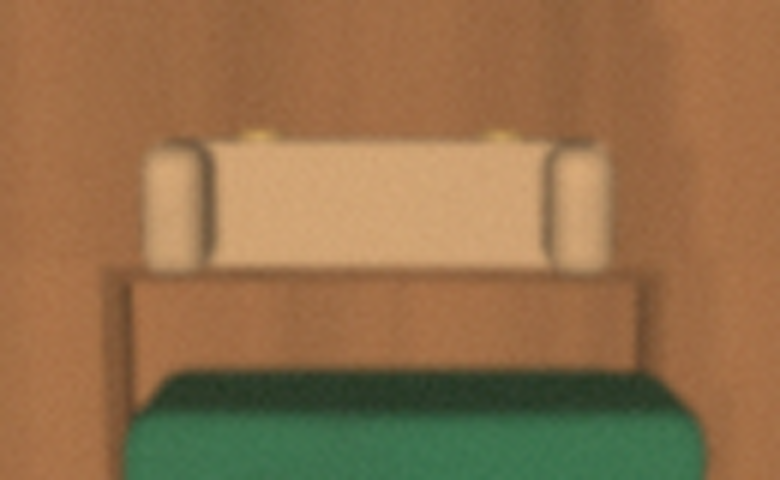

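```bash
python3 - <<'E'
from h import *
s=load("w4"); R=lambda u,v,z:ray(s,190+u/6,100+v/6,z,True)[:2]*1000
t=np.radians(67.75);jx=np.array([np.cos(t),np.sin(t)]);cy=np.array([np.cos(t+np.pi/2),np.sin(t+np.pi/2)])
T=np.array([534.1,34.3])
for n,u0,u1,v,z in (("blk bot",178,635,373,.039),("blk top",128,705,415,.063),("floor",130,637,280,.012),("mouth",105,660,272,.020),("sad cheeks",145,610,140,.048),("sad channel",208,548,170,.048)):
    a,b=R(u0,v,z)-T,R(u1,v,z)-T; m=(a+b)/2; print(n,"w",(jx@(b-a)).round(1),"mid jaw",(jx@m).round(2),"along",(cy@m).round(1))
E
```

```text
blk bot w 43.7 mid jaw 0.96 along 43.2
blk top w 47.6 mid jaw 1.88 along 43.5
floor w 55.8 mid jaw -1.7 along 49.5
mouth w 58.6 mid jaw -1.69 along 51.2
sad cheeks w 41.3 mid jaw -1.6 along 65.7
sad channel w 30.2 mid jaw -1.54 along 62.9
```

```bash
python3 -m crank '[[[-0.012,-0.012,0],[0,0,0]],[[-0.012,-0.012,0],[0,0,0]],[[-0.012,-0.012,-0.03],[0,0,0]],[[-0.012,-0.012,-0.05],[0,0,0]],[[-0.012,-0.012,-0.07],[0,0,0]]]'; python3 -m crank '[[[0,0,-0.02],[0,0,0]],[[0,0,-0.035],[0,0,0]],[[0,0,-0.05],[0,0,0]],[[0,0,-0.06],[0,0,0]],[[0,0,-0.06],[0,0,0]]]'; python3 snap.py wrist w5
```

```text
time_s: 5.82
eef_pos: [0.5314, 0.032, 0.0442]
orientation: [0.0, 0.83, 0.558, 0.0]
wrist_force: [0.6, -0.4, -0.9]
width: 0.54
time_s: 6.23
eef_pos: [0.5311, 0.0323, 0.0321]
orientation: [-0.0, 0.83, 0.558, -0.0]
wrist_force: [0.1, -0.5, -0.4]
width: 0.542
6.2833 [0.5312 0.0324 0.0323] [-1.000e-04  8.297e-01  5.581e-01 -1.000e-04] q [ 0.57  0.75 -0.88  1.97  0.81  0.82  0.41] w 0.542
```

View pics/w5.png

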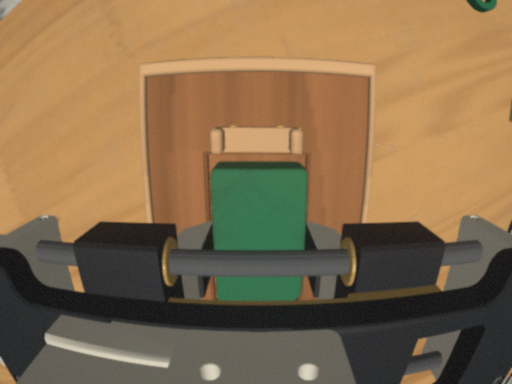

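```bash
python3 -m crank '[[[0,0,-0.004],[0,0,0]],[[0,0,-0.008],[0,0,0]],[[0,0,-0.008],[0,0,0]],[[0,0,-0.008],[0,0,0]],[[0,0,-0.008],[0,0,0]]]'; python3 -m crank '[[[0,0,0],[0,0,0]],[[0,0,0],[0,0,0]],[[0,0,0],[0,0,0]],[[0,0,0],[0,0,0]],[[0,0,0],[0,0,0]]]' -0.4; python3 snap.py wrist w6
```

```text
time_s: 6.7
eef_pos: [0.5314, 0.0324, 0.0319]
orientation: [0.0, 0.83, 0.558, 0.0]
wrist_force: [-2.9, -0.4, 9.2]
width: 0.542
time_s: 7.12
eef_pos: [0.5313, 0.0322, 0.0308]
orientation: [-0.0, 0.83, 0.558, -0.0]
wrist_force: [0.4, 0.6, -0.2]
width: 0.697
7.1667 [0.5313 0.0322 0.0308] [-1.000e-04  8.298e-01  5.580e-01 -0.000e+00] q [ 0.57  0.75 -0.88  1.97  0.81  0.82  0.41] w 0.703
```

View pics/w6.png

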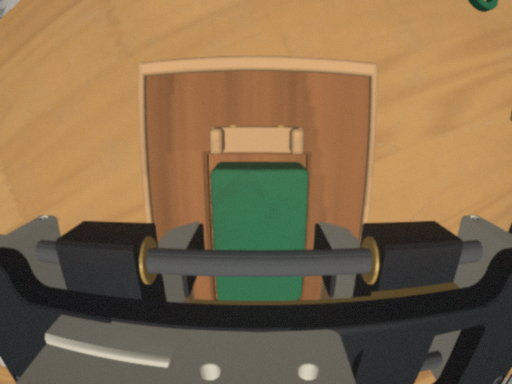

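```bash
python3 -m crank '[[[0,0,0.15],[0,0,0]],[[0,0,0.35],[0,0,0]],[[-0.01,0.05,0.5],[0,0,0.03]],[[-0.03,0.2,0.62],[0,0,0.065]],[[-0.06,0.36,0.7],[0,0,0.1]]]'; python3 -m crank '[[[-0.04,0.18,0],[0,0,0.035]],[[-0.08,0.36,-0.02],[0,0,0.07]],[[-0.11,0.54,-0.05],[0,0,0.1]],[[-0.14,0.72,-0.1],[0,0,0.135]],[[-0.14,0.91,-0.15],[0,0,0.162]]]' -0.4;  python3 -m crank '[[[0,0,0],[0,0,0]],[[0,0,0],[0,0,0]],[[0,0,0],[0,0,0]],[[0,0,0],[0,0,0]],[[0,0,0],[0,0,0]]]'; python3 snap.py wrist w7
```

```text
time_s: 7.58
eef_pos: [0.5209, 0.1033, 0.1733]
orientation: [0.001, 0.732, 0.681, 0.001]
wrist_force: [-0.2, 1.0, -1.0]
width: 0.702
time_s: 8.0
eef_pos: [0.4903, 0.2873, 0.1405]
orientation: [0.0, 0.535, 0.845, -0.0]
wrist_force: [-0.2, 0.4, 1.0]
width: 0.698
time_s: 8.42
eef_pos: [0.4922, 0.2844, 0.1409]
orientation: [0.0, 0.539, 0.843, -0.0]
wrist_force: [0.2, -0.2, -0.1]
width: 0.697
8.4667 [0.4922 0.2844 0.141 ] [ 5.000e-04  5.386e-01  8.425e-01 -2.000e-04] q [ 0.25  0.75 -1.16  1.83  0.78  1.11  0.81] w 0.704
```

View pics/w7.png

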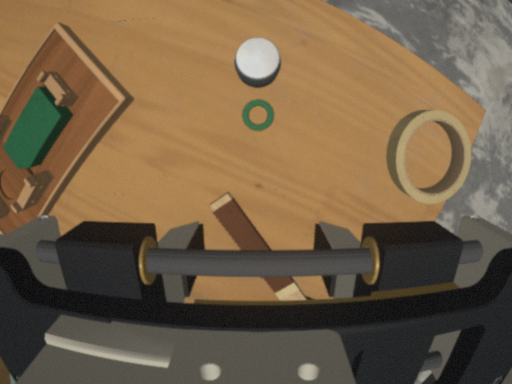

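```bash
python3 - <<'E'
from h import *
s=load("w7"); print(ray(s,258.5,115,.010,True)*1000, ray(s,258,55,.054,True)*1000)
W=cloud(s,1);hsv=cv2.cvtColor(s["image"],cv2.COLOR_RGB2HSV)
m=(hsv[...,0]>60)&(hsv[...,0]<95)&(hsv[...,1]>90);m[:90]=0;m[140:]=0;m[:,:230]=0;m[:,290:]=0
v,u=np.nonzero(m);print((u.min()+u.max())/2,(v.min()+v.max())/2,u.max()-u.min()+1)
print(ray(s,(u.min()+u.max())/2,(v.min()+v.max())/2,.008,True)*1000)
E
```

```text
[429.63947649 256.28600614  10.        ] [386.1573166  235.84954731  54.        ]
258.0 114.5 29
[429.39992419 255.65568253   8.        ]
```

```bash
python3 -m crank '[[[-0.1,-0.05,0],[0,0,0]],[[-0.2,-0.1,-0.02],[0,0,0]],[[-0.29,-0.135,-0.1],[0,0,0]],[[-0.3125,-0.1455,-0.22],[0,0,0]],[[-0.3125,-0.1455,-0.35],[0,0,0]]]'; python3 -m crank '[[[0,0,-0.1],[0,0,0]],[[0,0,-0.18],[0,0,0]],[[0,0,-0.24],[0,0,0]],[[0,0,-0.28],[0,0,0]],[[0,0,-0.29],[0,0,0]]]';  python3 snap.py wrist w8
```

```text
time_s: 8.88
eef_pos: [0.4288, 0.2552, 0.0711]
orientation: [0.001, 0.538, 0.843, 0.0]
wrist_force: [0.9, -0.0, 0.5]
width: 0.697
time_s: 9.3
eef_pos: [0.4287, 0.2563, 0.012]
orientation: [-0.0, 0.538, 0.843, -0.001]
wrist_force: [0.7, 0.4, 0.5]
width: 0.7
9.35 [0.4288 0.2567 0.0124] [-2.000e-04  5.376e-01  8.432e-01 -3.000e-04] q [ 0.18  0.83 -1.    2.04  0.98  0.85  0.6 ] w 0.699
```

View pics/w8.png

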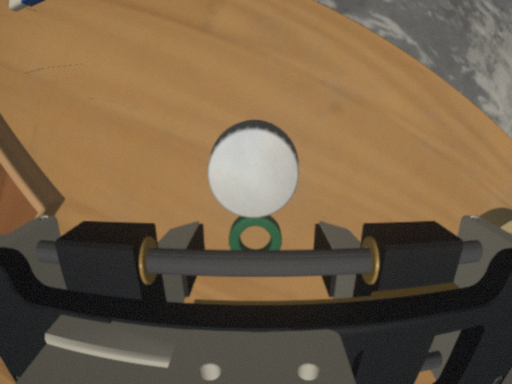

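```bash
cat >> h.py <<'E'
def proj(s,p,fish=True):
    T=s["cam_to_world"];c=T[:3,:3].T@(np.array(p)-T[:3,3]);x,y,z=c[0],-c[1],-c[2];K=s["K"]
    if fish:
        t=np.arctan2(np.hypot(x,y),z);k=t/np.hypot(x,y)
    else:k=1/z
    return K[0,0]*x*k+K[0,2],K[1,1]*y*k+K[1,2]
E
python3 - <<'E'
from h import *
s=load("w8");print(proj(s,[.4288,.2567,.010]),ray(s,255,233,.010,True)*1000); crop(s,200,180,320,310,4,"pics/c9.png")
E
```

```text
(np.float64(257.31890810996), np.float64(241.69416572666393)) [424.59505251 253.35700962  10.        ]
```

View pics/c9.png

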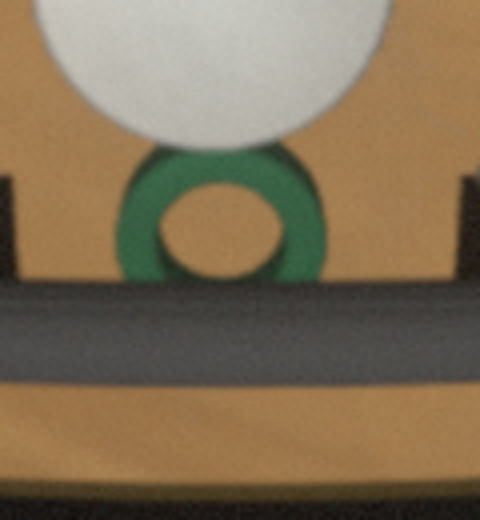

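```bash
python3 -m crank '[[[-0.007,-0.003,0.005],[0,0,0]],[[-0.007,-0.003,0.005],[0,0,0]],[[-0.007,-0.003,0.005],[0,0,0]],[[-0.007,-0.003,0.005],[0,0,0]],[[-0.007,-0.003,0.005],[0,0,0]]]' 1 20; python3 -m crank '[[[0,0,0],[0,0,0]],[[0,0,0],[0,0,0]],[[0,0,0],[0,0,0]],[[0,0,0],[0,0,0]],[[0,0,0],[0,0,0]]]'; python3 -m crank '[[[0,0,0.05],[0,0,0]],[[0,0,0.12],[0,0,0]],[[0,0,0.22],[0,0,0]],[[0,0,0.35],[0,0,0]],[[0,0,0.5],[0,0,0]]]'; python3 snap.py wrist w9
```

```text
time_s: 9.77
eef_pos: [0.4277, 0.2566, 0.0143]
orientation: [0.0, 0.537, 0.843, 0.0]
wrist_force: [0.0, 0.2, -0.3]
width: 0.386
time_s: 10.18
eef_pos: [0.4275, 0.2566, 0.0141]
orientation: [0.0, 0.537, 0.843, 0.0]
wrist_force: [-0.2, -1.9, 3.4]
width: 0.305
time_s: 10.6
eef_pos: [0.4262, 0.2561, 0.1144]
orientation: [-0.001, 0.537, 0.844, -0.001]
wrist_force: [1.1, -0.4, 1.0]
width: 0.301
10.65 [0.4286 0.2588 0.1198] [0.001  0.5366 0.8438 0.0023] q [ 0.31  0.69 -1.19  2.01  0.78  0.99  0.74] w 0.299
```

View pics/w9.png

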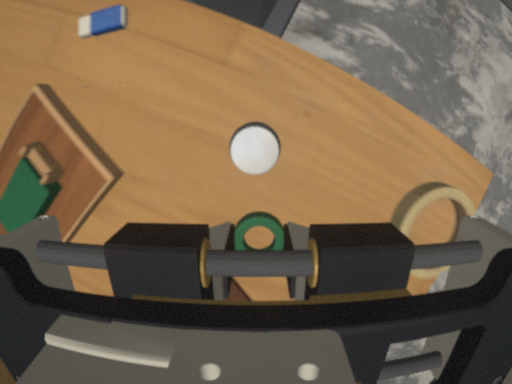

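```bash
python3 -m crank '[[[0.03,-0.04,0],[0,0,-0.02]],[[0.08,-0.11,0],[0,0,-0.04]],[[0.15,-0.2,0],[0,0,-0.06]],[[0.23,-0.31,0],[0,0,-0.08]],[[0.31,-0.43,0],[0,0,-0.1]]]'; python3 -m crank '[[[0.09,-0.13,0],[0,0,-0.025]],[[0.18,-0.26,0],[0,0,-0.05]],[[0.27,-0.38,0],[0,0,-0.075]],[[0.36,-0.49,0],[0,0,-0.1]],[[0.43,-0.6,0],[0,0,-0.12]]]'; python3 -m crank '[[[0.06,-0.09,0],[0,0,-0.02]],[[0.12,-0.17,0],[0,0,-0.042]],[[0.16,-0.22,0],[0,0,-0.042]],[[0.19,-0.26,0],[0,0,-0.042]],[[0.19,-0.26,0],[0,0,-0.042]]]'; python3 snap.py wrist w10
```

```text
time_s: 11.07
eef_pos: [0.4896, 0.1704, 0.1144]
orientation: [-0.0, 0.663, 0.749, 0.0]
wrist_force: [0.7, -0.1, -0.8]
width: 0.298
time_s: 11.48
eef_pos: [0.5765, 0.049, 0.1142]
orientation: [0.0, 0.793, 0.61, 0.0]
wrist_force: [-0.3, 1.0, 0.6]
width: 0.3
time_s: 11.9
eef_pos: [0.6143, -0.0033, 0.1138]
orientation: [0.0, 0.83, 0.558, 0.0]
wrist_force: [0.1, -0.9, -0.9]
width: 0.303
11.95 [ 0.6134 -0.0016  0.1137] [-4.000e-04  8.296e-01  5.583e-01  0.000e+00] q [ 0.62  0.75 -0.94  1.73  0.7   1.03  0.61] w 0.299
```

View pics/w10.png

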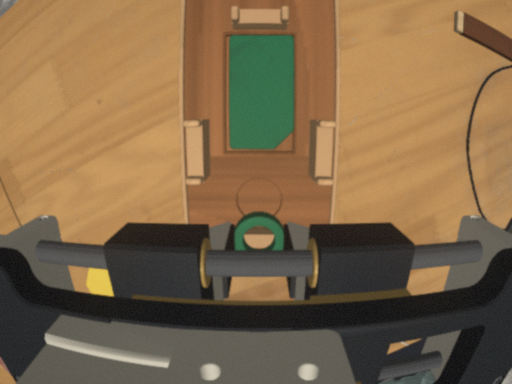

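```bash
python3 - <<'E'
from h import *
s=load("w10");crop(s,210,160,310,260,6,"pics/c10.png")
t=np.array([.6134,-.0016])
r=np.array([.6155,-.0025]);
print("TCP@16mm",proj(s,[t[0],t[1],.02]),"target@20",proj(s,[r[0],r[1],.02]))
d=np.array([.9245,-.3811])*.019
for a in (-1,1): print(proj(s,[r[0]+a*d[0],r[1]+a*d[1],.02]),proj(s,[r[0]-a*d[1],r[1]+a*d[0],.02]))
E
```

```text
TCP@16mm (np.float64(257.67702881115406), np.float64(196.71143138550823)) target@20 (np.float64(257.63272787971516), np.float64(199.30643079037225))
(np.float64(257.69177268315724), np.float64(177.3594353705951)) (np.float64(235.27735908104611), np.float64(199.21928647077536))
(np.float64(257.5796538284849), np.float64(220.3612968339211)) (np.float64(279.99768816067234), np.float64(199.37314771687417))
```

View pics/c10.png

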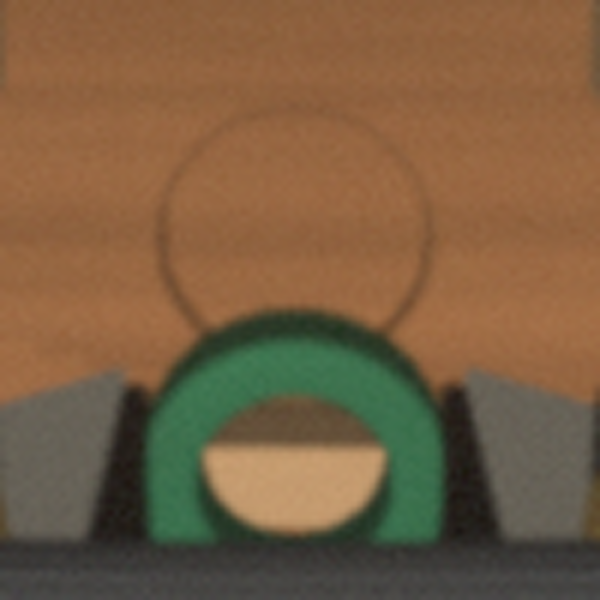

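```bash
python3 - <<'E'
from h import *
s=load("w10");t=np.array([.6134,-.0016])
x=np.array([.9245,-.3811]);y=np.array([.3811,.9245])
for n,u,v,z in (("hole c",295,464,.1095),("hole far",295,395,.1095),("hole near",295,533,.1095),("outer near edge bottom-ish",295,310,.1045),("recess",296,242,.020),("rec top",296,107,.02)):
    p=ray(s,210+u/6,160+v/6,z,True)[:2]-t; print(n,"x'",(p@x*1000).round(1),"y'",(p@y*1000).round(1))
E
```

```text
hole c x' -1.4 y' 1.1
hole far x' -8.3 y' 1.1
hole near x' 5.8 y' 1.2
outer near edge bottom-ish x' -14.8 y' 1.1
recess x' 3.2 y' 1.4
rec top x' -16.3 y' 1.3
```

```bash
python3 -m crank '[[[0.0165,-0.007,-0.08],[0,0,0]],[[0.0165,-0.007,-0.18],[0,0,0]],[[0.0165,-0.007,-0.28],[0,0,0]],[[0.0165,-0.007,-0.35],[0,0,0]],[[0.0165,-0.007,-0.39],[0,0,0]]]'; python3 snap.py wrist w11; python3 - <<'E'
from h import *
crop(load("w11"),190,150,330,270,5,"pics/c11.png")
E
```

```text
time_s: 12.37
eef_pos: [0.6146, -0.0016, 0.0333]
orientation: [-0.001, 0.829, 0.559, -0.001]
wrist_force: [-0.3, 0.0, -0.3]
width: 0.303
12.4167 [ 0.6144 -0.0019  0.0326] [-0.0015  0.8292  0.5589 -0.0016] q [ 0.56  0.85 -0.86  1.75  0.79  0.92  0.55] w 0.302
```

View pics/c11.png

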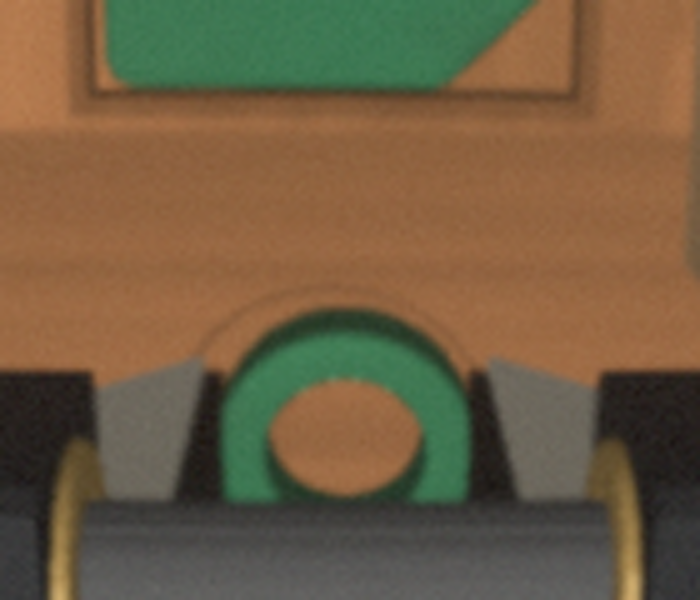

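```bash
python3 -m crank '[[[0,0,0],[0,0,0]],[[0,0,0],[0,0,0]],[[0,0,0],[0,0,0]],[[0,0,0],[0,0,0]],[[0,0,0],[0,0,0]]]'; python3 snap.py wrist w12; python3 - <<'E'
from h import *
crop(load("w12"),190,150,330,270,5,"pics/c12.png")
E
```

```text
time_s: 12.83
eef_pos: [0.6173, -0.003, 0.0367]
orientation: [0.0, 0.83, 0.558, 0.001]
wrist_force: [-0.1, 0.6, 0.1]
width: 0.304
12.8833 [ 0.6172 -0.003   0.0366] [4.000e-04 8.299e-01 5.579e-01 4.000e-04] q [ 0.57  0.85 -0.86  1.75  0.79  0.93  0.55] w 0.3
```

View pics/c12.png

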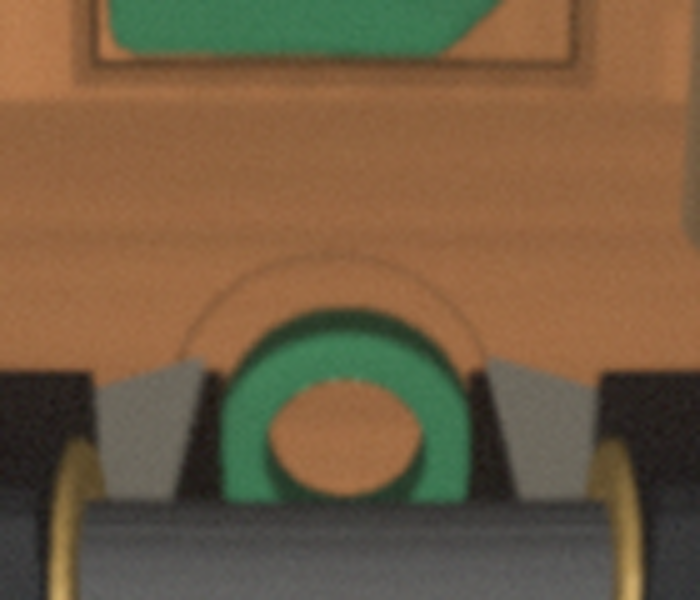

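```bash
python3 - <<'E'
from h import *
s=load("w12");t=np.array([.6172,-.0030])
x=np.array([.9245,-.3811]);y=np.array([.3811,.9245])
for n,u,v,z in (("hole c",346,437,.0324),("outer near mid",346,308,.0274),("rec top",336,255,.02),("recL",183,357,.02),("recR",488,357,.02),("ringL",221,440,.0274),("ringR",470,440,.0274)):
    p=ray(s,190+u/5,150+v/5,z,True)[:2]-t; print(n,"x'",(p@x*1000).round(1),"y'",(p@y*1000).round(1))
E
```

```text
hole c x' -2.7 y' 2.5
outer near mid x' -16.3 y' 2.4
rec top x' -20.3 y' 1.3
recL x' -7.5 y' -16.9
recR x' -7.7 y' 19.3
ringL x' -0.0 y' -12.0
ringR x' -0.1 y' 16.8
```

```bash
python3 -m crank '[[[0.0035,-0.0075,0],[0,0,0]],[[0.0035,-0.0075,-0.01],[0,0,0]],[[0.0035,-0.0075,-0.02],[0,0,0]],[[0.0035,-0.0075,-0.03],[0,0,0]],[[0.0035,-0.0075,-0.03],[0,0,0]]]'; python3 -m crank '[[[0,0,0],[0,0,0]],[[0,0,-0.004],[0,0,0]],[[0,0,-0.004],[0,0,0]],[[0,0,-0.004],[0,0,0]],[[0,0,-0.004],[0,0,0]]]'; python3 snap.py wrist w13; python3 - <<'E'
from h import *
crop(load("w13"),190,150,330,270,5,"pics/c13.png")
E
```

```text
time_s: 13.3
eef_pos: [0.6174, -0.0046, 0.0301]
orientation: [0.0, 0.83, 0.558, -0.0]
wrist_force: [-1.4, -1.2, 4.9]
width: 0.297
time_s: 13.72
eef_pos: [0.6174, -0.0045, 0.03]
orientation: [0.0, 0.83, 0.558, -0.0]
wrist_force: [-3.3, -1.1, 10.2]
width: 0.305
13.7667 [ 0.6174 -0.0046  0.03  ] [ 4.000e-04  8.298e-01  5.580e-01 -2.000e-04] q [ 0.56  0.86 -0.85  1.75  0.8   0.92  0.55] w 0.299
```

View pics/c13.png

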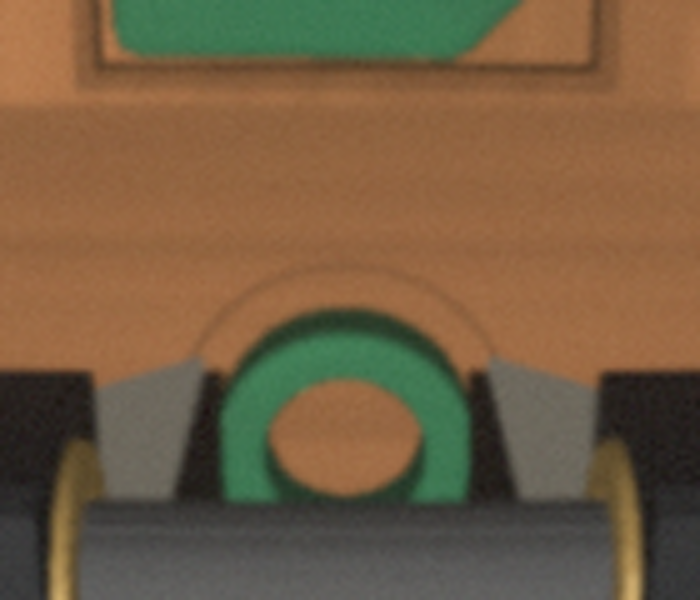

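```bash
python3 -m crank '[[[0,0,0],[0,0,0]],[[0,0,0],[0,0,0]],[[0,0,0],[0,0,0]],[[0,0,0],[0,0,0]],[[0,0,0],[0,0,0]]]' 0; python3 -m crank '[[[0,0,0.02],[0,0,0]],[[0,0,0.08],[0,0,0]],[[0,0,0.2],[0,0,0]],[[0,0,0.38],[0,0,0]],[[0,0,0.55],[0,0,0]]]'; python3 snap.py wrist w14; python3 - <<'E'
from h import *
crop(load("w14"),190,90,330,270,4,"pics/c14.png")
E
```

```text
time_s: 14.18
eef_pos: [0.6172, -0.0043, 0.0287]
orientation: [-0.0, 0.83, 0.558, -0.0]
wrist_force: [-0.2, -0.8, 0.2]
width: 0.501
time_s: 14.6
eef_pos: [0.6168, -0.004, 0.1407]
orientation: [-0.001, 0.83, 0.558, -0.0]
wrist_force: [1.5, -0.6, 0.4]
width: 0.503
14.65 [ 0.6212 -0.0028  0.1483] [0.0023 0.8296 0.5584 0.004 ] q [ 0.64  0.72 -0.97  1.7   0.66  1.08  0.64] w 0.502
```

View pics/c14.png

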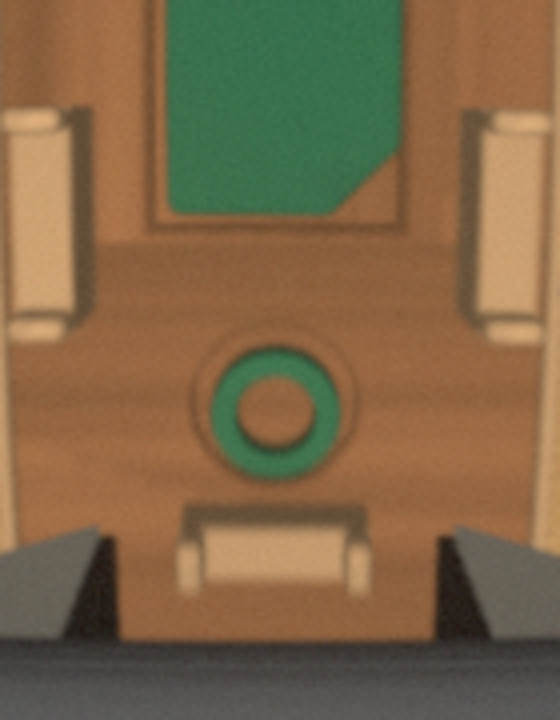

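```bash
python3 -m crank '[[[0,0.06,0.05],[0,0,0.02]],[[0,0.16,0.1],[0,0,0.05]],[[0,0.3,0.15],[0,0,0.085]],[[0,0.46,0.2],[0,0,0.12]],[[0,0.63,0.25],[0,0,0.155]]]' -0.3; python3 -m crank '[[[0,0.17,0],[0,0,0.035]],[[0,0.34,0],[0,0,0.07]],[[0,0.51,0],[0,0,0.105]],[[0,0.68,0],[0,0,0.14]],[[0,0.82,0],[0,0,0.175]]]'; python3 -m crank '[[[-0.02,0.15,0],[0,0,0.035]],[[-0.03,0.3,0],[0,0,0.07]],[[-0.03,0.43,0],[0,0,0.105]],[[-0.03,0.52,0],[0,0,0.12]],[[-0.03,0.57,0],[0,0,0.12]]]'; python3 -m crank '[[[0,0,0],[0,0,0]],[[0,0,0],[0,0,0]],[[0,0,0],[0,0,0]],[[0,0,0],[0,0,0]],[[0,0,0],[0,0,0]]]'; python3 snap.py wrist w15
```

```text
time_s: 15.07
eef_pos: [0.6177, 0.1216, 0.1905]
orientation: [0.001, 0.67, 0.743, 0.0]
wrist_force: [0.5, 1.0, 0.4]
width: 0.651
time_s: 15.48
eef_pos: [0.6168, 0.2885, 0.1902]
orientation: [-0.0, 0.441, 0.897, 0.001]
wrist_force: [0.3, 0.3, 0.3]
width: 0.652
time_s: 15.9
eef_pos: [0.6098, 0.4031, 0.1898]
orientation: [-0.001, 0.266, 0.964, 0.001]
wrist_force: [-0.3, 0.0, -0.9]
width: 0.651
time_s: 16.32
eef_pos: [0.6124, 0.3977, 0.1892]
orientation: [0.0, 0.27, 0.963, -0.0]
wrist_force: [-0.1, 0.3, -0.1]
width: 0.648
16.3667 [0.6122 0.398  0.1892] [ 3.000e-04  2.698e-01  9.629e-01 -3.000e-04] q [ 0.01  0.96 -1.18  1.34  0.88  1.39  1.45] w 0.653
```

View pics/w15.png

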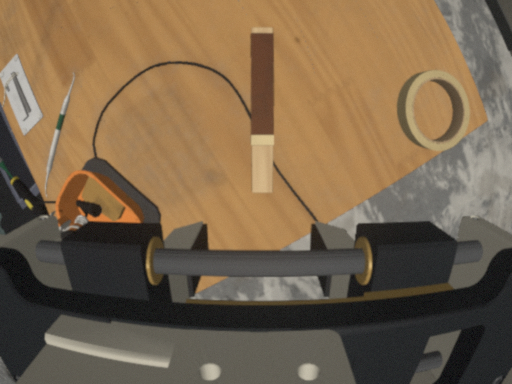

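```bash
python3 - <<'E'
from h import *
crop(load("w15"),220,15,300,205,3.1,"pics/c15.png")
E
```

```text
(no output)
```

View pics/c15.png

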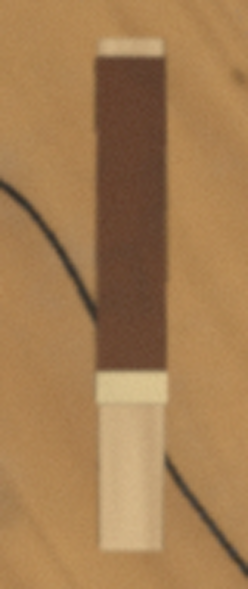

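```bash
python3 - <<'E'
from h import *
s=load("w15");R=lambda u,v:ray(s,220+u/3.1,15+v/3.1,.010,True)[:2]*1000
a=R(131,38);b=R(131.5,551);d=a-b;print(a,b,"len",np.linalg.norm(d),"ang",np.degrees(np.arctan2(d[1],d[0])),"mid",(a+b)/2)
m=R(131,372);print("band",m,"dist from mid",np.linalg.norm(m-(a+b)/2))
print("widths",np.linalg.norm(R(96,200)-R(165,200)),np.linalg.norm(R(99,500)-R(162,500)))
print("jaw",np.degrees(2*np.arctan2(.9629,.2698)))
E
```

```text
[521.79722425 255.76375662] [618.95917455 416.03768698] len 187.4251246157938 ang -121.22526145758121 mid [570.3781994 335.9007218]
band [585.1657215  359.88019429] dist from mid 28.172431753515884
widths 24.140104795839118 22.8677048675428
jaw 148.6947614191224
```

```bash
python3 -m crank '[[[-0.08,-0.12,-0.08],[0,0,0]],[[-0.16,-0.25,-0.2],[0,0,0]],[[-0.24,-0.37,-0.35],[0,0,0]],[[-0.268,-0.421,-0.48],[0,0,0]],[[-0.268,-0.421,-0.6],[0,0,0]]]'; python3 -m crank '[[[0,0,-0.09],[0,0,0]],[[0,0,-0.17],[0,0,0]],[[0,0,-0.24],[0,0,0]],[[0,0,-0.28],[0,0,0]],[[0,0,-0.293],[0,0,0]]]'; python3 -m crank '[[[0,0,0],[0,0,0]],[[0,0,0],[0,0,0]],[[0,0,0],[0,0,0]],[[0,0,0],[0,0,0]],[[0,0,0],[0,0,0]]]'; python3 snap.py wrist w16
```

```text
time_s: 16.78
eef_pos: [0.5572, 0.3103, 0.0672]
orientation: [0.0, 0.27, 0.963, -0.002]
wrist_force: [0.0, 0.3, 0.1]
width: 0.653
time_s: 17.2
eef_pos: [0.5573, 0.3158, 0.0092]
orientation: [-0.001, 0.268, 0.963, -0.0]
wrist_force: [0.7, 0.8, 0.5]
width: 0.65
time_s: 17.62
eef_pos: [0.5582, 0.3157, 0.0112]
orientation: [0.0, 0.269, 0.963, 0.0]
wrist_force: [0.5, -0.5, 0.5]
width: 0.652
17.6667 [0.5581 0.3155 0.0111] [4.000e-04 2.686e-01 9.633e-01 2.000e-04] q [ 0.14  1.05 -1.07  1.69  1.04  1.08  1.32] w 0.651
```

View pics/w16.png

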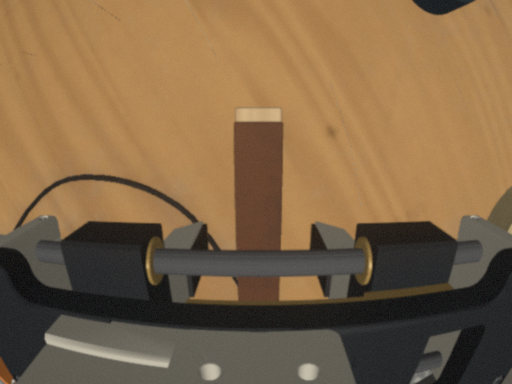

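```bash
python3 - <<'E'
from h import *
s=load("w16");p=ray(s,258.5,108.5,.010,True)[:2]-[.5581,.3155];print(np.linalg.norm(p)*1000,p)
E
python3 -m crank '[[[0,0,-0.002],[0,0,0]],[[0,0,-0.002],[0,0,0]],[[0,0,-0.002],[0,0,0]],[[0,0,-0.002],[0,0,0]],[[0,0,-0.002],[0,0,0]]]' 1 30; python3 -m crank '[[[0,0,0],[0,0,0]],[[0,0,0],[0,0,0]],[[0,0,0],[0,0,0]],[[0,0,0],[0,0,0]],[[0,0,0],[0,0,0]]]';python3 -m crank '[[[0,0,0.04],[0,0,0]],[[0,0,0.1],[0,0,0]],[[0,0,0.2],[0,0,0]],[[0,0,0.35],[0,0,0]],[[0,0,0.5],[0,0,0]]]'; python3 snap.py wrist w17
```

```text
70.76431813803936 [-0.03644155 -0.06065972]
time_s: 18.08
eef_pos: [0.5577, 0.3154, 0.01]
orientation: [-0.0, 0.269, 0.963, -0.0]
wrist_force: [-0.2, 1.1, 0.7]
width: 0.341
time_s: 18.5
eef_pos: [0.5578, 0.3154, 0.01]
orientation: [-0.0, 0.269, 0.963, -0.0]
wrist_force: [-0.3, 0.0, 0.3]
width: 0.255
time_s: 18.92
eef_pos: [0.5574, 0.3156, 0.1125]
orientation: [-0.0, 0.268, 0.963, 0.0]
wrist_force: [-0.1, 0.6, 0.4]
width: 0.26
18.9667 [0.5598 0.3186 0.1197] [0.0026 0.2682 0.9633 0.0037] q [ 0.19  0.93 -1.18  1.65  0.92  1.21  1.39] w 0.257
```

View pics/w17.png

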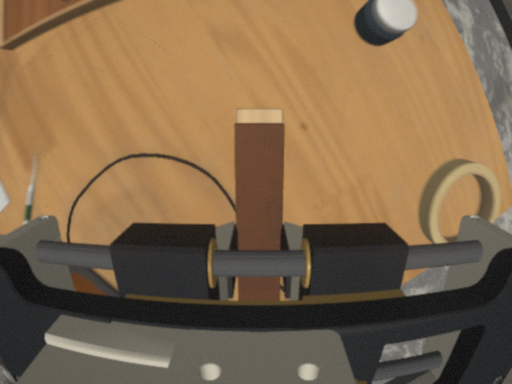

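```bash
python3 -m crank '[[[0,-0.04,0],[0,0,-0.02]],[[-0.01,-0.11,0],[0,0,-0.045]],[[-0.02,-0.2,0],[0,0,-0.075]],[[-0.03,-0.31,0],[0,0,-0.11]],[[-0.04,-0.43,0],[0,0,-0.145]]]'; python3 -m crank '[[[-0.01,-0.13,0],[0,0,-0.035]],[[-0.02,-0.26,0],[0,0,-0.07]],[[-0.03,-0.39,0],[0,0,-0.105]],[[-0.04,-0.51,0],[0,0,-0.14]],[[-0.05,-0.62,0],[0,0,-0.175]]]'; python3 -m crank '[[[0,-0.1,0],[0,0,-0.035]],[[0,-0.19,0],[0,0,-0.07]],[[0,-0.26,0],[0,0,-0.1]],[[0,-0.32,0],[0,0,-0.13]],[[0,-0.37,0],[0,0,-0.13]]]'; python3 -m crank '[[[0,0,0],[0,0,0]],[[0,0,0],[0,0,0]],[[0,0,0],[0,0,0]],[[0,0,0],[0,0,0]],[[0,0,0],[0,0,0]]]'; python3 snap.py wrist w18
```

```text
time_s: 19.38
eef_pos: [0.5497, 0.2301, 0.1122]
orientation: [0.001, 0.481, 0.877, 0.001]
wrist_force: [0.4, -0.4, -0.3]
width: 0.254
time_s: 19.8
eef_pos: [0.5401, 0.1042, 0.1118]
orientation: [0.001, 0.701, 0.713, 0.001]
wrist_force: [-0.5, -0.1, 0.2]
width: 0.257
time_s: 20.22
eef_pos: [0.5404, 0.0306, 0.1119]
orientation: [0.001, 0.831, 0.557, 0.001]
wrist_force: [0.5, 0.6, -0.5]
width: 0.255
time_s: 20.63
eef_pos: [0.5397, 0.0326, 0.1101]
orientation: [-0.0, 0.829, 0.559, 0.0]
wrist_force: [-0.3, -0.6, 0.3]
width: 0.252
20.6833 [0.5396 0.0324 0.1101] [-3.000e-04  8.293e-01  5.589e-01  1.000e-04] q [ 0.64  0.66 -0.99  1.91  0.68  0.95  0.51] w 0.257
```

View pics/w18.png

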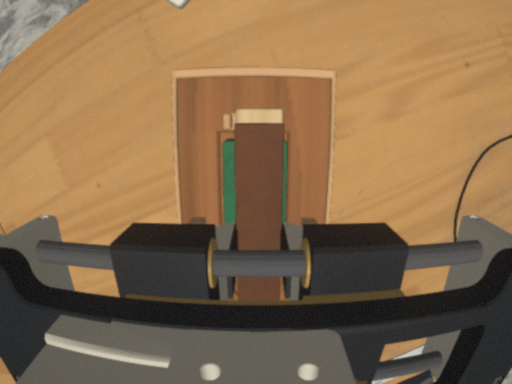

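```bash
python3 - <<'E'
from h import *
crop(load("w18"),165,60,345,220,4.4,"pics/c18.png")
E
```

```text
(no output)
```

View pics/c18.png

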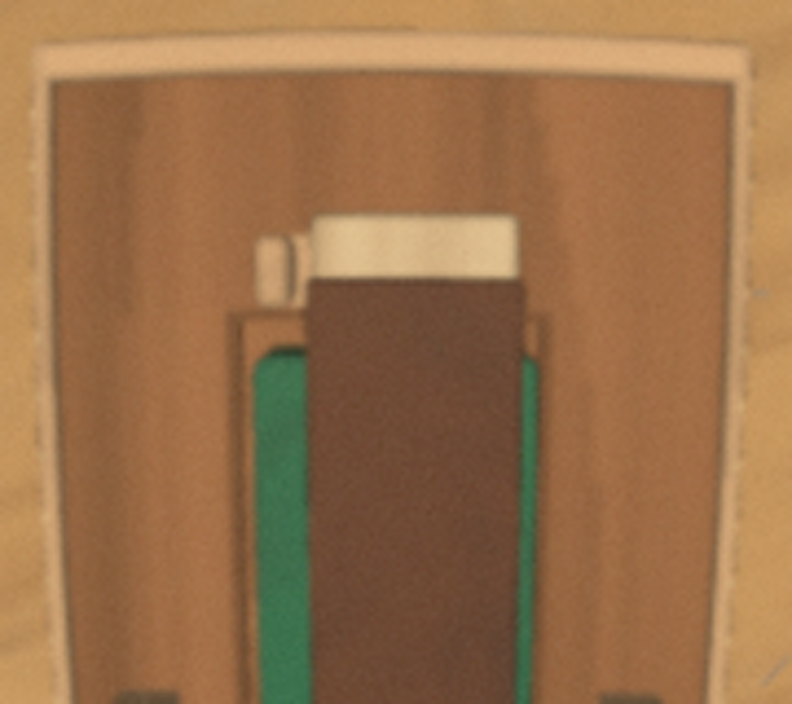

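```bash
python3 - <<'E'
from h import *
s=load("w18");t=np.array([.5396,.0324])
a=np.radians(-22.2);x=np.array([np.cos(a),np.sin(a)]);y=np.array([-x[1],x[0]])
def q(n,u,v,z):
    p=(ray(s,165+u/4.4,60+v/4.4,z,True)[:2]-t)*1000; print(n,"x'",(p@x).round(1),"y'",(p@y).round(1))
q("stick end L",312,215,.110);q("stick end R",520,215,.110)
q("stick mid L",310,600,.110);q("stick mid R",520,600,.110)
q("cheekL out",256,240,.048);q("cheekL in",291,300,.048)
q("recL",236,330,.02);q("recR",545,330,.02)
q("rimL",36,60,.024);q("rimR",745,60,.024)
q("rimL2",68,650,.024);q("rimR2",712,650,.024)
q("rim outer mid",400,35,.024)
E
```

```text
stick end L x' -72.6 y' -9.1
stick end R x' -72.6 y' 14.3
stick mid L x' -27.7 y' -9.8
stick mid R x' -27.8 y' 15.0
cheekL out x' -70.2 y' -22.8
cheekL in x' -60.4 y' -17.2
recL x' -53.9 y' -30.0
recR x' -54.0 y' 26.5
rimL x' -105.2 y' -66.1
rimR x' -105.0 y' 62.1
rimL2 x' 6.2 y' -63.9
rimR2 x' 5.8 y' 59.9
rim outer mid x' -107.3 y' -0.1
```

```bash
python3 -m crank '[[[-0.0015,-0.023,0],[0,0,0]],[[-0.0015,-0.023,-0.06],[0,0,0]],[[-0.0015,-0.023,-0.13],[0,0,0]],[[-0.0015,-0.023,-0.19],[0,0,0]],[[-0.0015,-0.023,-0.235],[0,0,0]]]'; python3 -m crank '[[[0,0,0],[0,0,0]],[[0,0,0],[0,0,0]],[[0,0,0],[0,0,0]],[[0,0,0],[0,0,0]],[[0,0,0],[0,0,0]]]'; python3 snap.py wrist w19;python3 - <<'E'
from h import *
crop(load("w19"),165,60,345,220,4.4,"pics/c19.png")
E
```

```text
time_s: 21.1
eef_pos: [0.5382, 0.0265, 0.0606]
orientation: [-0.001, 0.83, 0.558, -0.001]
wrist_force: [-0.0, -0.3, -0.8]
width: 0.257
time_s: 21.52
eef_pos: [0.54, 0.0269, 0.0636]
orientation: [0.0, 0.83, 0.558, 0.0]
wrist_force: [0.5, 0.4, -0.8]
width: 0.256
21.5667 [0.5399 0.0268 0.0636] [3.000e-04 8.298e-01 5.580e-01 4.000e-04] q [ 0.6   0.72 -0.92  1.94  0.75  0.87  0.46] w 0.257
```

View pics/c19.png

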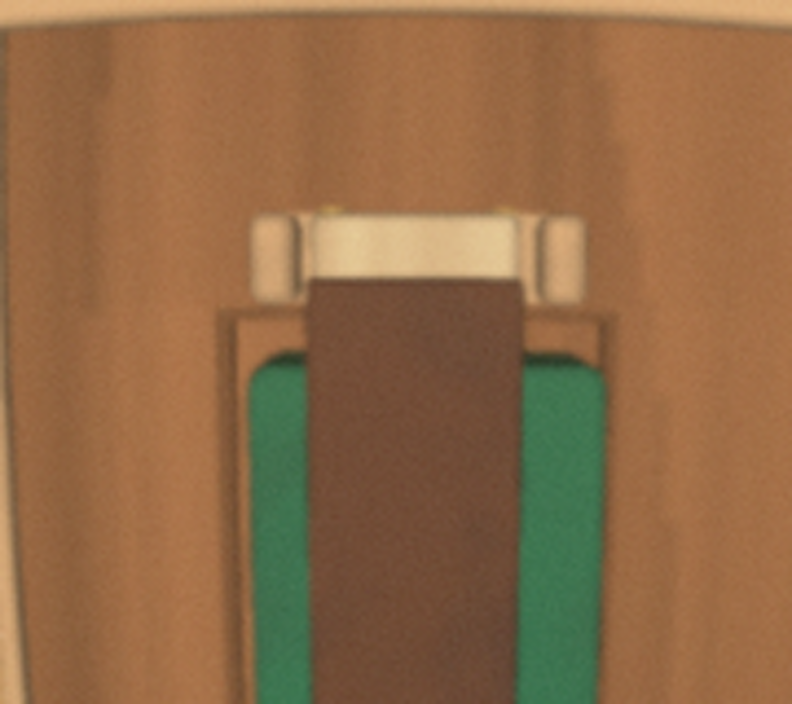

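```bash
python3 - <<'E'
from h import *
s=load("w19");t=np.array([.5399,.0268])
a=np.radians(-22.2);x=np.array([np.cos(a),np.sin(a)]);y=np.array([-x[1],x[0]])
def q(n,u,v,z):
    p=(ray(s,165+u/4.4,60+v/4.4,z,True)[:2]-t)*1000; print(n,"x'",(p@x).round(1),"y'",(p@y).round(1))
q("stick end L",313,215,.0636);q("stick end R",520,215,.0636)
q("cheekL outer",250,215,.048);q("cheekL inner",300,303,.048)
q("cheekR outer",585,215,.048);q("cheekR inner",540,303,.048)
q("seat outer",308,212,.038)
q("recess",217,312,.02);q("recess",618,312,.02)
E
```

```text
stick end L x' -72.6 y' -8.9
stick end R x' -72.6 y' 14.3
cheekL outer x' -73.1 y' -17.9
cheekL inner x' -61.9 y' -11.8
cheekR outer x' -73.1 y' 23.8
cheekR inner x' -61.9 y' 18.2
seat outer x' -73.6 y' -11.5
recess x' -59.5 y' -26.4
recess x' -59.6 y' 32.5
```

```bash
python3 -m crank '[[[0,0,-0.02],[0,0,0]],[[0,0,-0.04],[0,0,0]],[[0,0,-0.06],[0,0,0]],[[0,0,-0.07],[0,0,0]],[[0,0,-0.07],[0,0,0]]]'; python3 -m crank '[[[0,0,-0.004],[0,0,0]],[[0,0,-0.008],[0,0,0]],[[0,0,-0.012],[0,0,0]],[[0,0,-0.012],[0,0,0]],[[0,0,-0.012],[0,0,0]]]'; python3 snap.py wrist w20;python3 snap.py side s20
```

```text
time_s: 21.98
eef_pos: [0.5389, 0.0267, 0.0483]
orientation: [-0.0, 0.83, 0.558, -0.0]
wrist_force: [-0.0, -0.3, 0.1]
width: 0.256
time_s: 22.4
eef_pos: [0.5395, 0.0269, 0.0479]
orientation: [0.001, 0.83, 0.558, -0.0]
wrist_force: [-4.3, -1.9, 12.4]
width: 0.255
22.45 [0.5395 0.0269 0.0479] [ 5.000e-04  8.298e-01  5.581e-01 -2.000e-04] q [ 0.59  0.74 -0.9   1.94  0.78  0.85  0.45] w 0.259
22.5 [0.5395 0.0269 0.0479] [ 5.000e-04  8.297e-01  5.581e-01 -2.000e-04] q [ 0.59  0.74 -0.9   1.94  0.78  0.85  0.45] w 0.255
```

View pics/w20.png

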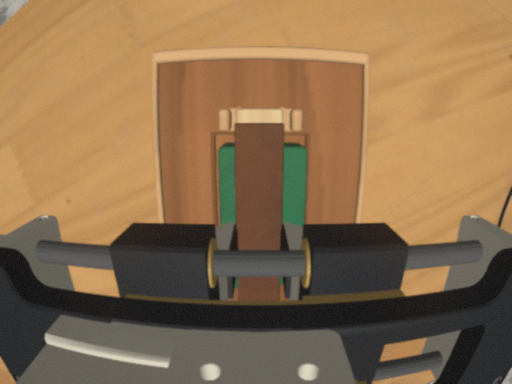

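```bash
python3 -m crank '[[[0,0,0],[0,0,0]],[[0,0,0],[0,0,0]],[[0,0,0],[0,0,0]],[[0,0,0],[0,0,0]],[[0,0,0],[0,0,0]]]' 0.15; python3 -m crank '[[[0,0,0.03],[0,0,0]],[[0,0,0.1],[0,0,0]],[[0,0,0.22],[0,0,0]],[[0,0,0.4],[0,0,0]],[[0.1,-0.05,0.6],[0,0,0]]]'; python3 -m crank '[[[0.1,-0.04,0.1],[0,0,0]],[[0.2,-0.08,0.2],[0,0,0]],[[0.3,-0.12,0.3],[0,0,0]],[[0.4,-0.16,0.3],[0,0,0]],[[0.4,-0.16,0.3],[0,0,0]]]' -0.3;  python3 snap.py wrist w21; python3 snap.py side s21; python3 snap.py scene sc21
```

```text
time_s: 22.92
eef_pos: [0.5394, 0.0268, 0.0465]
orientation: [-0.0, 0.83, 0.558, -0.0]
wrist_force: [-0.3, 0.2, -0.5]
width: 0.426
time_s: 23.33
eef_pos: [0.5538, 0.0204, 0.1645]
orientation: [-0.002, 0.828, 0.56, -0.002]
wrist_force: [0.3, 0.2, 0.3]
width: 0.425
time_s: 23.75
eef_pos: [0.6418, -0.0167, 0.2258]
orientation: [0.002, 0.831, 0.556, 0.002]
wrist_force: [-0.0, -1.4, -1.0]
width: 0.644
23.8 [ 0.6393 -0.0153  0.2245] [3.000e-04 8.305e-01 5.570e-01 1.100e-03] q [ 0.66  0.67 -1.03  1.58  0.6   1.23  0.71] w 0.649
23.85 [ 0.6377 -0.0142  0.2237] [-3.000e-04  8.300e-01  5.578e-01  3.000e-04] q [ 0.66  0.67 -1.03  1.58  0.6   1.23  0.71] w 0.652
23.9 [ 0.6368 -0.0136  0.2233] [-6.000e-04  8.296e-01  5.583e-01 -2.000e-04] q [ 0.66  0.67 -1.03  1.58  0.6   1.23  0.71] w 0.649
```

View pics/w21.png

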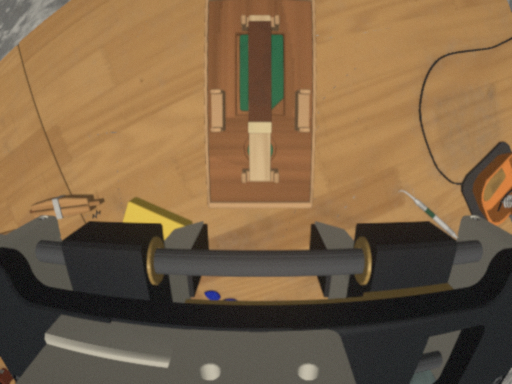

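```bash
python3 - <<'E'
from h import *
s=load("w21");crop(s,200,5,320,210,3,"pics/c21.png")
a=np.radians(-22.3);x=np.array([np.cos(a),np.sin(a)]);y=np.array([-x[1],x[0]])
W=cloud(s,1)
def q(n,u,v,z):
    p=(ray(s,u,v,z,True)[:2])*1000; print(n,p.round(1),"x'",(p@x).round(1),"y'",(p@y).round(1))
for r in (40,60,90,110,140,165,176): print(r,W[r,260].round(4))
crop(load("s21"),180,170,310,240,6,"pics/c21s.png")
E
```

```text
40 [0.5012 0.0455 0.046 ]
60 [0.5227 0.0367 0.0464]
90 [0.5537 0.0239 0.0456]
110 [0.5742 0.0154 0.0464]
140 [0.605  0.0028 0.0451]
165 [ 0.631  -0.0079  0.0453]
176 [ 0.6429 -0.0128  0.0438]
```

View pics/c21.png

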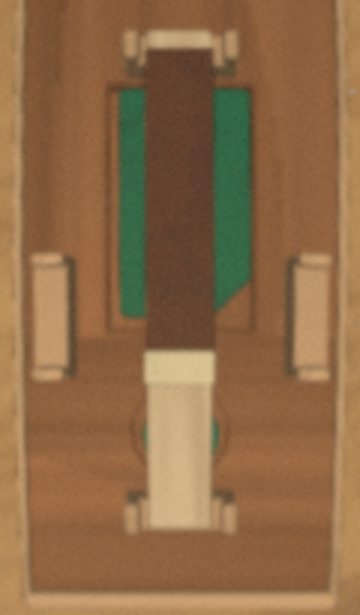

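View pics/c21s.png

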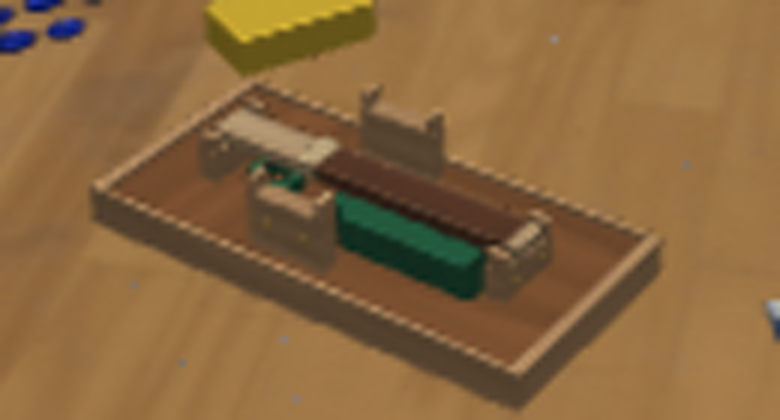

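```bash
python3 -m crank '[[[-0.02,-0.08,0],[0,0,-0.035]],[[-0.05,-0.2,0],[0,0,-0.07]],[[-0.08,-0.35,0],[0,0,-0.1]],[[-0.11,-0.5,0],[0,0,-0.13]],[[-0.15,-0.66,0],[0,0,-0.16]]]'; python3 -m crank '[[[-0.04,-0.17,0],[0,0,-0.035]],[[-0.08,-0.34,0],[0,0,-0.07]],[[-0.12,-0.51,0],[0,0,-0.105]],[[-0.16,-0.66,0],[0,0,-0.14]],[[-0.2,-0.8,0],[0,0,-0.17]]]'; python3 -m crank '[[[-0.03,-0.14,0],[0,0,-0.035]],[[-0.06,-0.25,0],[0,0,-0.07]],[[-0.07,-0.36,0],[0,0,-0.1]],[[-0.07,-0.38,0],[0,0,-0.13]],[[-0.07,-0.38,0],[0,0,-0.13]]]'; python3 -m crank '[[[0,0,0],[0,0,0]],[[0,0,0],[0,0,0]],[[0,0,0],[0,0,0]],[[0,0,0],[0,0,0]],[[0,0,0],[0,0,0]]]'; python3 snap.py wrist w22
```

```text
time_s: 24.32
eef_pos: [0.6062, -0.1455, 0.223]
orientation: [-0.001, 0.943, 0.333, -0.0]
wrist_force: [1.2, 0.4, 0.2]
width: 0.65
time_s: 24.73
eef_pos: [0.5658, -0.3071, 0.2229]
orientation: [-0.0, 0.997, 0.071, -0.001]
wrist_force: [-0.4, 0.8, 0.3]
width: 0.654
time_s: 25.15
eef_pos: [0.5519, -0.3836, 0.2226]
orientation: [-0.0, 0.991, -0.133, -0.001]
wrist_force: [0.3, 0.5, -0.5]
width: 0.652
time_s: 25.57
eef_pos: [0.5539, -0.3814, 0.2231]
orientation: [-0.0, 0.992, -0.129, 0.0]
wrist_force: [0.3, -1.0, 0.7]
width: 0.65
25.6167 [ 0.5539 -0.3816  0.2231] [-1.000e-04  9.916e-01 -1.294e-01  0.000e+00] q [ 1.02  0.61 -0.68  1.49  0.4   1.18  0.02] w 0.651
```

View pics/w22.png

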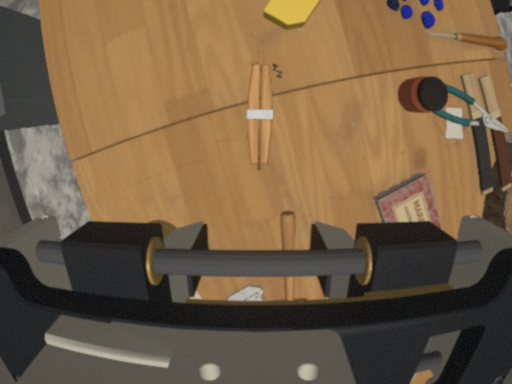

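```bash
python3 - <<'E'
from h import *
s=load("w22");crop(s,220,45,300,180,4.4,"pics/c22.png")
W=cloud(s,1)
for u,v in ((254,80),(265,80),(259,114),(254,150),(265,150),(261,57),(260,168),(259,95),(300,100)): print(u,v,W[v,u].round(4))
E
```

```text
254 80 [ 0.5787 -0.2696  0.0207]
265 80 [ 0.5911 -0.2727  0.0198]
259 114 [ 0.574  -0.3101  0.0236]
254 150 [ 0.5573 -0.3499  0.02  ]
265 150 [ 0.5699 -0.3531  0.0211]
261 57 [ 0.5938 -0.2442  0.0183]
260 168 [ 0.5577 -0.3765 -0.0022]
259 95 [ 0.5798 -0.2882  0.0179]
300 100 [ 0.6282 -0.3052 -0.0025]
```

View pics/c22.png

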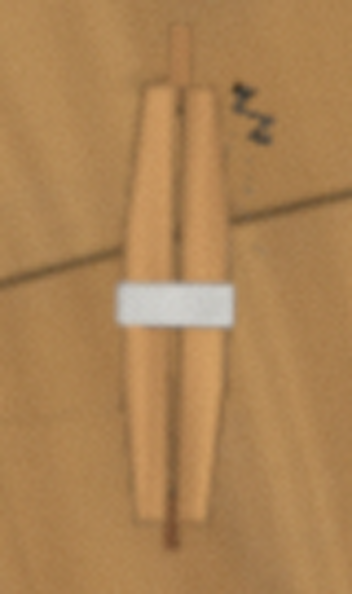

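```bash
python3 - <<'E'
from h import *
s=load("w22");R=lambda u,v,z=.022:ray(s,220+u/4.4,45+v/4.4,z,True)[:2]*1000
a=R(178,87);b=R(173.5,520);d=a-b;print(a,b,np.linalg.norm(d),np.degrees(np.arctan2(d[1],d[0])),"jaw mid",(a+b)/2)
m=R(176.5,304.5,.024);print("band",m,"w",np.linalg.norm(R(119,300,.024)-R(234,300,.024)),"h",np.linalg.norm(R(176,283,.024)-R(176,326,.024)))
print("width mid",np.linalg.norm(R(124,345)-R(228,345)),np.linalg.norm(R(124,260)-R(230,260)))
print("jaw",np.degrees(2*np.arctan2(-.1294,.9916)),"wedge tip",R(180,25,.018),"dist to jaw mid",np.linalg.norm(R(180,25,.018)-(a+b)/2))
E
```

```text
[ 590.58103816 -253.93861638] [ 559.52212801 -366.57770885] 116.84271929081464 74.58442964642937 jaw mid [ 575.05158309 -310.25816262]
band [ 575.13676162 -310.65199284] w 30.215706829853502 h 11.431666754682828
width mid 27.566334355634233 27.9485892925513
jaw -14.869732440833559 wedge tip [ 595.77138611 -236.54913393] dist to jaw mid 76.56586149728989
```

```bash
python3 -m crank '[[[0.02,0.08,-0.08],[0,0,-0.003]],[[0.05,0.18,-0.2],[0,0,-0.003]],[[0.08,0.28,-0.36],[0,0,-0.003]],[[0.0995,0.3575,-0.52],[0,0,-0.003]],[[0.0995,0.3575,-0.68],[0,0,-0.003]]]'; python3 -m crank '[[[0,0,-0.12],[0,0,0]],[[0,0,-0.22],[0,0,0]],[[0,0,-0.3],[0,0,0]],[[0,0,-0.35],[0,0,0]],[[0,0,-0.37],[0,0,0]]]'; python3 -m crank '[[[0,0,0],[0,0,0]],[[0,0,0],[0,0,0]],[[0,0,0],[0,0,0]],[[0,0,0],[0,0,0]],[[0,0,0],[0,0,0]]]'; python3 snap.py wrist w23
```

```text
time_s: 26.03
eef_pos: [0.5757, -0.3051, 0.0866]
orientation: [-0.001, 0.991, -0.132, 0.001]
wrist_force: [0.4, 1.2, 0.5]
width: 0.648
time_s: 26.45
eef_pos: [0.5728, -0.3104, 0.0114]
orientation: [-0.0, 0.991, -0.135, -0.001]
wrist_force: [-0.2, -0.1, -0.1]
width: 0.653
time_s: 26.87
eef_pos: [0.5742, -0.3113, 0.0141]
orientation: [0.0, 0.991, -0.135, 0.001]
wrist_force: [0.5, -0.5, 0.2]
width: 0.649
26.9167 [ 0.574  -0.3112  0.0139] [ 3.000e-04  9.909e-01 -1.349e-01  6.000e-04] q [ 0.85  0.82 -0.56  1.66  0.56  0.83 -0.23] w 0.649
```

View pics/w23.png

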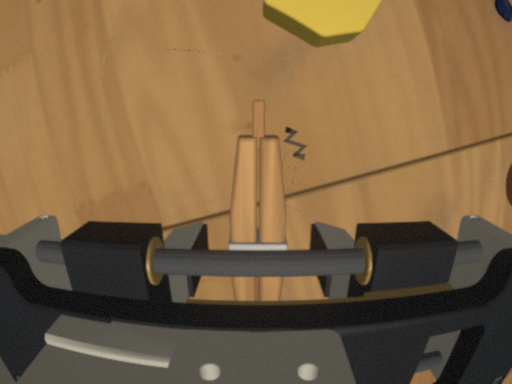

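```bash
python3 - <<'E'
from h import *
s=load("w23");t=np.array([.574,-.3112])
for u,v,z in ((259,136,.022),(259,243,.024),(259,101,.018)):
    p=ray(s,u,v,z,True)[:2]-t;print(np.linalg.norm(p)*1000,np.degrees(np.arctan2(p[1],p[0])))
E
python3 -m crank '[[[0,0,-0.002],[0,0,0]],[[0,0,-0.002],[0,0,0]],[[0,0,-0.002],[0,0,0]],[[0,0,-0.002],[0,0,0]],[[0,0,-0.002],[0,0,0]]]' 1 30; python3 -m crank '[[[0,0,0],[0,0,0]],[[0,0,0],[0,0,0]],[[0,0,0],[0,0,0]],[[0,0,0],[0,0,0]],[[0,0,0],[0,0,0]]]';python3 -m crank '[[[0,0,0.04],[0,0,0]],[[0,0,0.1],[0,0,0]],[[0,0,0.2],[0,0,0]],[[0,0,0.35],[0,0,0]],[[0,0,0.5],[0,0,0]]]'; python3 snap.py wrist w24
```

```text
62.0016279142812 73.53923282626032
8.398980387985674 67.45274787544732
78.78924801353074 73.73283108945847
time_s: 27.33
eef_pos: [0.5735, -0.3107, 0.0126]
orientation: [-0.0, 0.991, -0.135, -0.0]
wrist_force: [0.1, -0.5, -0.7]
width: 0.337
time_s: 27.75
eef_pos: [0.5735, -0.3107, 0.0126]
orientation: [-0.0, 0.991, -0.135, -0.0]
wrist_force: [0.1, 0.2, 0.2]
width: 0.313
time_s: 28.17
eef_pos: [0.5731, -0.3104, 0.1141]
orientation: [-0.0, 0.991, -0.135, -0.0]
wrist_force: [0.8, -0.6, -0.4]
width: 0.309
28.2167 [ 0.5773 -0.3118  0.1214] [ 0.0015  0.9909 -0.1347  0.0043] q [ 0.9   0.68 -0.64  1.63  0.47  0.98 -0.17] w 0.311
```

View pics/w24.png

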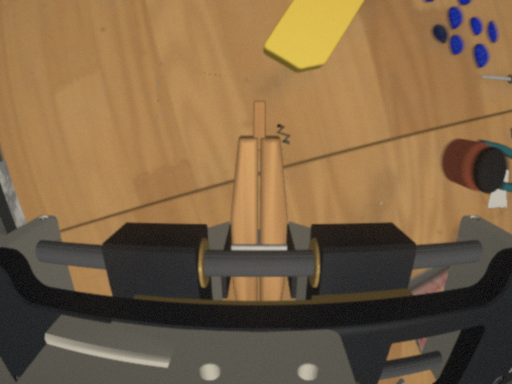

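```bash
python3 -m crank '[[[0,0.06,0],[0,0,-0.01]],[[0,0.15,0],[0,0,-0.02]],[[0,0.27,0],[0,0,-0.03]],[[0,0.41,0],[0,0,-0.0375]],[[0,0.56,0],[0,0,-0.0375]]]'; python3 -m crank '[[[0,0.15,0],[0,0,0]],[[0,0.3,0],[0,0,0]],[[0,0.45,0],[0,0,0]],[[0,0.59,0],[0,0,0]],[[-0.005,0.7,0],[0,0,0]]]'; python3 -m crank '[[[0,0.1,0],[0,0,0]],[[0,0.19,0],[0,0,0]],[[0,0.26,0],[0,0,0]],[[0,0.31,0],[0,0,0]],[[0,0.33,0],[0,0,0]]]'; python3 -m crank '[[[0,0,0],[0,0,0]],[[0,0,0],[0,0,0]],[[0,0,0],[0,0,0]],[[0,0,0],[0,0,0]],[[0,0,0],[0,0,0]]]'; python3 snap.py wrist w25
```

```text
time_s: 28.63
eef_pos: [0.5737, -0.1988, 0.1139]
orientation: [0.0, 0.981, -0.195, 0.001]
wrist_force: [-0.6, 0.3, -1.4]
width: 0.312
time_s: 29.05
eef_pos: [0.573, -0.0556, 0.114]
orientation: [-0.0, 0.981, -0.192, 0.001]
wrist_force: [-0.5, -0.2, -1.2]
width: 0.31
time_s: 29.47
eef_pos: [0.5729, 0.0095, 0.1136]
orientation: [-0.0, 0.981, -0.192, 0.001]
wrist_force: [0.2, 0.2, -0.4]
width: 0.311
time_s: 29.88
eef_pos: [0.5726, 0.006, 0.1125]
orientation: [0.0, 0.981, -0.194, -0.0]
wrist_force: [-0.8, 0.6, -0.4]
width: 0.312
29.9333 [0.5726 0.0063 0.1125] [ 1.000e-04  9.811e-01 -1.936e-01 -1.000e-04] q [ 0.45  0.57 -0.66  1.84  0.44  0.88 -0.81] w 0.315
```

View pics/w25.png

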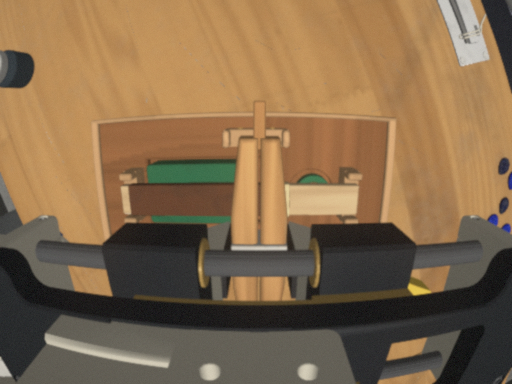

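```bash
python3 -m crank '[[[0,0,-0.04],[0,0,0]],[[0,0,-0.08],[0,0,0]],[[0,0,-0.12],[0,0,0]],[[0,0,-0.15],[0,0,0]],[[0,0,-0.16],[0,0,0]]]'; python3 -m crank '[[[0,0,0],[0,0,0]],[[0,0,0],[0,0,0]],[[0,0,0],[0,0,0]],[[0,0,0],[0,0,0]],[[0,0,0],[0,0,0]]]'; python3 snap.py wrist w26; python3 - <<'E'
from h import *
crop(load("w26"),190,90,330,230,4.2,"pics/c26.png")
E
```

```text
time_s: 30.35
eef_pos: [0.5714, 0.0071, 0.0788]
orientation: [0.0, 0.981, -0.193, -0.001]
wrist_force: [0.3, 0.2, -1.1]
width: 0.313
time_s: 30.77
eef_pos: [0.5728, 0.0073, 0.081]
orientation: [-0.0, 0.981, -0.193, 0.0]
wrist_force: [0.1, -0.1, 0.0]
width: 0.311
30.8167 [0.5728 0.0072 0.081 ] [-0.000e+00  9.812e-01 -1.930e-01  3.000e-04] q [ 0.42  0.62 -0.63  1.86  0.48  0.83 -0.84] w 0.314
```

View pics/c26.png

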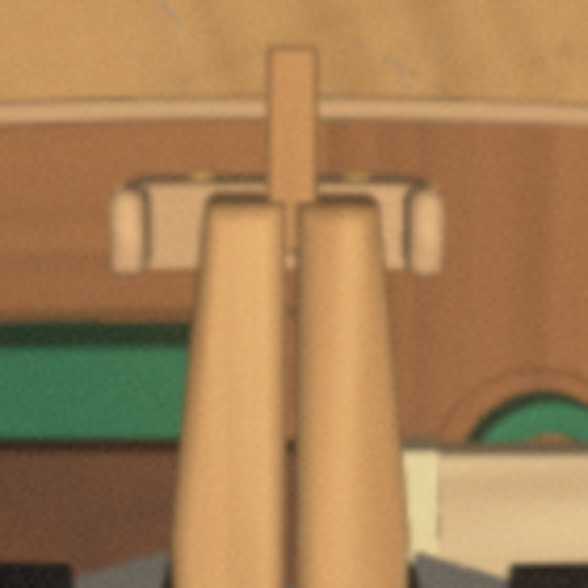

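View pics/w26.png

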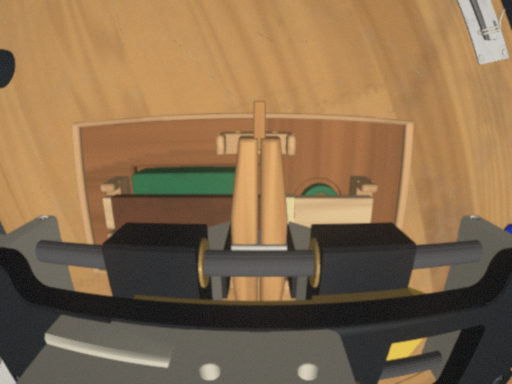

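```bash
python3 - <<'E'
from h import *
s=load("w26");t=np.array([.5728,.0072])
a=np.radians(-22.3);x=np.array([np.cos(a),np.sin(a)]);y=np.array([-x[1],x[0]])
def q(n,u,v,z):
    p=(ray(s,190+u/4.2,90+v/4.2,z,True)[:2]-t)*1000; print(n,"x'",(p@x).round(1),"y'",(p@y).round(1))
zt=.081-.0126+.022
q("jawL end",204,208,zt);q("jawR end",381,208,zt);q("L",172,560,zt);q("R",410,560,zt)
q("end bottom",292,196,.0686)
q("wedge tip",292,46,zt-.004)
q("cheekL out far",112,185,.062);q("cheekL near",112,273,.062);q("cheekR far",442,190,.062);q("cheekR near",442,273,.062)
q("chan L",149,230,.060);q("chan R",406,230,.060)
E
```

```text
jawL end x' -9.0 y' 60.6
jawR end x' 10.8 y' 60.6
L x' -13.4 y' 19.0
R x' 15.0 y' 19.0
end bottom x' 0.9 y' 60.4
wedge tip x' 0.8 y' 78.8
cheekL out far x' -23.3 y' 61.6
cheekL near x' -23.5 y' 49.6
cheekR far x' 21.1 y' 60.9
cheekR near x' 21.3 y' 49.6
chan L x' -18.6 y' 55.2
chan R x' 16.5 y' 55.2
```

```bash
python3 -m crank '[[[-0.0055,0.0125,0],[0,0,0]],[[-0.0055,0.0125,-0.015],[0,0,0]],[[-0.0055,0.0125,-0.03],[0,0,0]],[[-0.0055,0.0125,-0.045],[0,0,0]],[[-0.0055,0.0125,-0.045],[0,0,0]]]'; python3 snap.py wrist w27; python3 - <<'E'
from h import *
crop(load("w27"),190,90,330,230,4.2,"pics/c27.png")
E
```

```text
time_s: 31.23
eef_pos: [0.5708, 0.0096, 0.0707]
orientation: [0.0, 0.981, -0.193, -0.001]
wrist_force: [-0.8, -0.5, -0.8]
width: 0.314
31.2833 [0.571  0.0096 0.071 ] [ 1.000e-04  9.812e-01 -1.929e-01 -5.000e-04] q [ 0.41  0.63 -0.62  1.86  0.49  0.81 -0.86] w 0.312
```

View pics/c27.png

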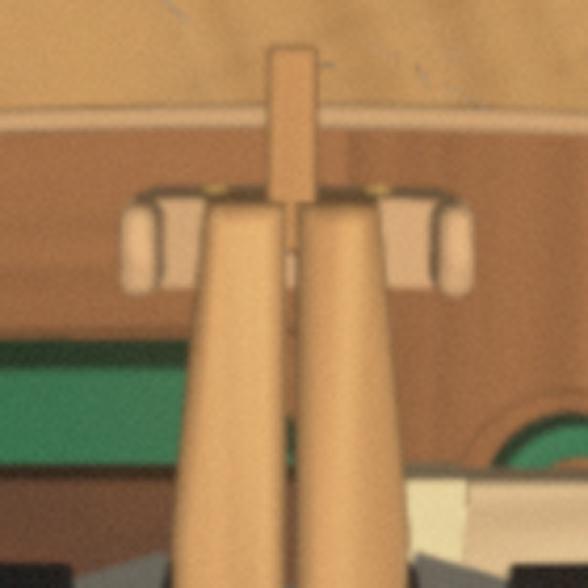

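```bash
python3 -m crank '[[[0,0,-0.008],[0,0,0]],[[0,0,-0.016],[0,0,0]],[[0,0,-0.024],[0,0,0]],[[0,0,-0.03],[0,0,0]],[[0,0,-0.03],[0,0,0]]]'; python3 -m crank '[[[0,0,-0.004],[0,0,0]],[[0,0,-0.008],[0,0,0]],[[0,0,-0.01],[0,0,0]],[[0,0,-0.01],[0,0,0]],[[0,0,-0.01],[0,0,0]]]'; python3 snap.py wrist w28; python3 snap.py scene sc28;python3 - <<'E'
from h import *
crop(load("w28"),190,90,330,230,4.2,"pics/c28.png")
s=load("w28")
E
```

```text
time_s: 31.7
eef_pos: [0.5712, 0.0097, 0.0653]
orientation: [0.0, 0.981, -0.193, -0.0]
wrist_force: [0.4, 0.2, -1.6]
width: 0.317
time_s: 32.12
eef_pos: [0.5716, 0.0097, 0.0644]
orientation: [0.0, 0.981, -0.193, 0.0]
wrist_force: [-2.4, -0.7, 5.9]
width: 0.315
32.1667 [0.5715 0.0097 0.0644] [ 2.000e-04  9.812e-01 -1.929e-01  2.000e-04] q [ 0.41  0.64 -0.62  1.87  0.5   0.8  -0.86] w 0.312
32.2167 [0.5716 0.0098 0.0644] [ 2.000e-04  9.812e-01 -1.929e-01  2.000e-04] q [ 0.41  0.64 -0.62  1.87  0.5   0.8  -0.86] w 0.314
```

View pics/c28.png

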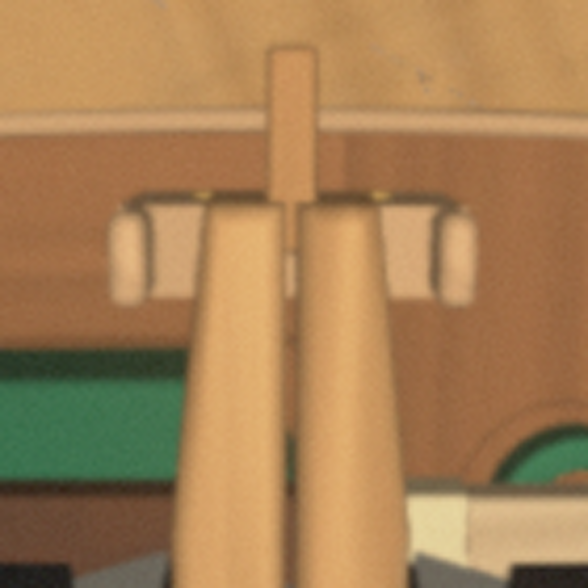

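```bash
python3 - <<'E'
from h import *
s=load("w28");t=np.array([.5716,.0097])
a=np.radians(-22.3);x=np.array([np.cos(a),np.sin(a)]);y=np.array([-x[1],x[0]])
def q(n,u,v,z):
    p=(ray(s,190+u/4.2,90+v/4.2,z,True)[:2]-t)*1000; print(n,"x'",(p@x).round(1),"y'",(p@y).round(1))
q("jawL end top",206,207,.074);q("jawR end",381,207,.074)
q("wedge tip",292,46,.070)
q("cheekL far",112,208,.062);q("cheekR far",474,208,.062);q("cheekL near",112,304,.062);q("cheekR near",474,304,.062)
q("seat far",180,193,.052);q("seat near",180,298,.052)
E
```

```text
jawL end top x' -8.8 y' 60.7
jawR end x' 10.6 y' 60.7
wedge tip x' 0.7 y' 78.8
cheekL far x' -21.1 y' 59.7
cheekR far x' 22.9 y' 59.8
cheekL near x' -21.3 y' 47.9
cheekR near x' 23.2 y' 47.9
seat far x' -13.6 y' 60.8
seat near x' -13.8 y' 47.1
```

```bash
python3 -m crank '[[[0,0,0],[0,0,0]],[[0,0,0],[0,0,0]],[[0,0,0],[0,0,0]],[[0,0,0],[0,0,0]],[[0,0,0],[0,0,0]]]' 0; python3 -m crank '[[[0,0,0.03],[0,0,0]],[[0,0,0.1],[0,0,0]],[[0,0,0.22],[0,0,0]],[[0,0,0.38],[0,0,0]],[[0,0,0.55],[0,0,0]]]'; python3 -m crank '[[[-0.05,-0.15,0.1],[0,0,0]],[[-0.1,-0.3,0.2],[0,0,0]],[[-0.13,-0.42,0.25],[0,0,0]],[[-0.13,-0.45,0.25],[0,0,0]],[[-0.13,-0.45,0.25],[0,0,0]]]';  python3 snap.py wrist w29; python3 snap.py side s29; python3 snap.py scene sc29; python3 - <<'E'
from h import *
crop(load("s29"),180,160,310,250,6,"pics/c29s.png")
crop(load("sc29"),210,150,280,225,8,"pics/c29sc.png")
E
```

```text
time_s: 32.63
eef_pos: [0.5714, 0.0097, 0.0635]
orientation: [-0.0, 0.981, -0.193, -0.0]
wrist_force: [1.2, 0.7, 1.3]
width: 0.493
time_s: 33.05
eef_pos: [0.5707, 0.01, 0.1751]
orientation: [-0.0, 0.981, -0.193, -0.001]
wrist_force: [1.3, -0.1, -0.0]
width: 0.503
time_s: 33.47
eef_pos: [0.5457, -0.0833, 0.2253]
orientation: [0.001, 0.981, -0.195, 0.001]
wrist_force: [0.4, 1.0, -0.3]
width: 0.501
33.5167 [ 0.5456 -0.0809  0.2245] [ 1.00e-04  9.81e-01 -1.94e-01  7.00e-04] q [ 0.69  0.39 -0.73  1.81  0.3   1.06 -0.55] w 0.495
33.5667 [ 0.5454 -0.0794  0.224 ] [-4.000e-04  9.812e-01 -1.928e-01  1.000e-04] q [ 0.68  0.39 -0.73  1.81  0.3   1.06 -0.55] w 0.502
33.6167 [ 0.5454 -0.0785  0.2236] [-5.000e-04  9.814e-01 -1.921e-01 -2.000e-04] q [ 0.68  0.39 -0.73  1.81  0.3   1.06 -0.55] w 0.504
```

View pics/w29.png

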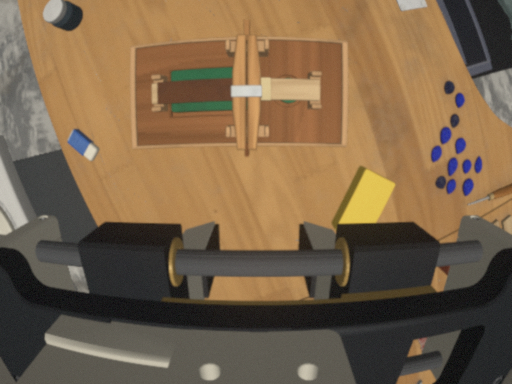

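View pics/c29s.png

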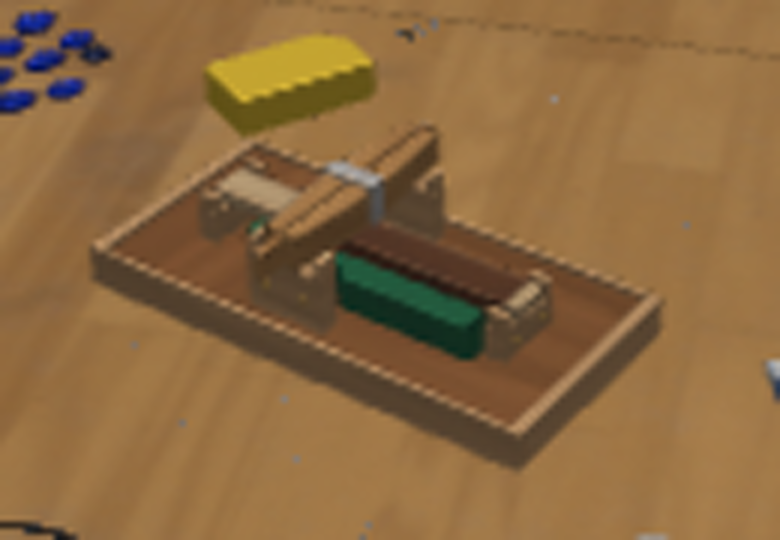

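View pics/sc29.png

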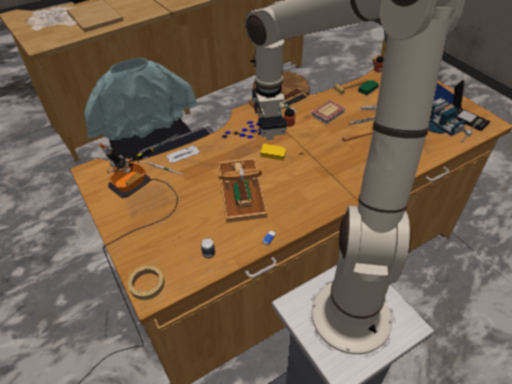

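```bash
python3 - <<'E'
from h import *
s=load("w29");W=cloud(s,1)
for u,v in ((241,55),(253,55),(246,91),(242,130),(252,130),(185,92),(215,92),(275,89),(305,89)): print(u,v,np.nanmedian(W[v-1:v+2,u-1:u+2].reshape(-1,3),0).round(4))
for n in ("side0","s29"):
    W=cloud(load(n));
    for b in ((.34,.44,.18,.3,.045,.065),(.33,.48,.34,.5,.015,.03),(.32,.45,-.48,-.35,.05,.17)):
        m=(W[...,0]>b[0])&(W[...,0]<b[1])&(W[...,1]>b[2])&(W[...,1]<b[3])&(W[...,2]>b[4])&(W[...,2]<b[5]);print(n,m.sum(),W[m].mean(0).round(4))
E
python3 -m crank '[[[0,0,0],[0,0,0]],[[0,0,0],[0,0,0]],[[0,0,0],[0,0,0]],[[0,0,0],[0,0,0]],[[0,0,0],[0,0,0]]]'
python3 -c "from cell import hand_in;print(hand_in())"
```

```text
241 55 [0.5818 0.0473 0.0726]
253 55 [0.5927 0.0424 0.0729]
246 91 [0.5721 0.0105 0.0748]
242 130 [ 0.553  -0.0243  0.0725]
252 130 [ 0.5624 -0.0281  0.073 ]
185 92 [0.5098 0.0402 0.0458]
215 92 [0.5407 0.026  0.0458]
275 89 [0.602  0.0033 0.0447]
305 89 [ 0.6329 -0.0086  0.0447]
side0 140 [0.3859 0.2376 0.0525]
side0 857 [0.3815 0.4387 0.0232]
side0 377 [ 0.3916 -0.428   0.0887]
s29 143 [0.3857 0.2379 0.0524]
s29 861 [0.3814 0.4383 0.0231]
s29 377 [ 0.3915 -0.4276  0.0884]
time_s: 34.03
eef_pos: [0.5454, -0.0797, 0.2234]
orientation: [-0.0, 0.981, -0.193, -0.0]
wrist_force: [0.7, -0.3, -0.0]
width: 0.499
the job is handed in; nothing more can be done
None
```

The kit is packed and handed in at 34 s, in the order asked: block, ring, sanding stick, then clamp. All four are let go, and the arm stopped clear above the tray.

- **Seating:** Each part met its seat at about the expected height, with 6–12 N of contact before release. The last wrist pictures show the stick and clamp lying level. The stick's top reads about 45 mm and the clamp's jaws about 73 mm. The expected heights are 48 and 74 mm, and this camera reads about 2 mm low.
- **Centring:** By my measurements, just before release the stick was about 0.4 mm off centre along its length and the clamp about 0.3 mm.
- **Bystanders:** The jar, tape roll and pen pot measured within about 0.5 mm of where they started.
- **What disagreed:**
  - The fixed cameras first placed the tray up to 9 mm nearer the robot than the wrist camera did. I placed everything by the wrist camera, correcting just above each seat.
  - The ring gripped at about 27.6 mm instead of its 30 mm diameter. I think this is a rounded profile held above its widest point. It stayed in the grip and seated normally.

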